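Kit the cabinet pulls and dock the tray

TASK

Make up the kit tray for the fitters: draw up the red lock button on the dock, pull the tray right out of it along the bench, and set every pull handle, those lying on the bench and any misplaced in the tray, plate down into a compartment of its own size (long, middle or short), one to a compartment. Then slide the loaded tray, flat on the bench, back into the dock until it is fully home and push the red button right down to its stop, so that the tray is locked in. Leave the sanding block, the screw tin and the masking tape where they are.

Things in the scene. Friction and masses are not known exactly. Their poses are not given: they have to be found in the camera images.
- long_1_mid (a point): long pull handle: dark steel backplate 120 x 36 x 6 mm carrying a round brass bar, 12 mm thick, 106 mm long, axis 40 mm up, on two 11 mm posts 46 mm either side of the middle; 46 mm high, 110 g, heavy at the plate; stands plate down. Point: its centre, 23 mm above the underside, 17 mm below the bar's axis; x along the bar, z up. None from the start if absent.
- mid_1_mid (a point): middle-sized pull handle: dark steel backplate 90 x 36 x 6 mm carrying a round brass bar, 12 mm thick, 76 mm long, axis 40 mm up, on two 11 mm posts 31 mm either side of the middle; 46 mm high, 85 g, heavy at the plate; stands plate down. Point: its centre, 23 mm above the underside, 17 mm below the bar's axis; x along the bar, z up. None from the start if absent.
- short_1_mid (a point): short pull handle: dark steel backplate 60 x 36 x 6 mm carrying a round brass bar, 12 mm thick, 46 mm long, axis 40 mm up, on two 11 mm posts 16 mm either side of the middle; 46 mm high, 60 g, heavy at the plate; stands plate down. Point: its centre, 23 mm above the underside, 17 mm below the bar's axis; x along the bar, z up. None from the start if absent.
- long_2_mid (a point): long pull handle: dark steel backplate 120 x 36 x 6 mm carrying a round brass bar, 12 mm thick, 106 mm long, axis 40 mm up, on two 11 mm posts 46 mm either side of the middle; 46 mm high, 110 g, heavy at the plate; stands plate down. Point: its centre, 23 mm above the underside, 17 mm below the bar's axis; x along the bar, z up. None from the start if absent.
- mid_2_mid (a point): middle-sized pull handle: dark steel backplate 90 x 36 x 6 mm carrying a round brass bar, 12 mm thick, 76 mm long, axis 40 mm up, on two 11 mm posts 31 mm either side of the middle; 46 mm high, 85 g, heavy at the plate; stands plate down. Point: its centre, 23 mm above the underside, 17 mm below the bar's axis; x along the bar, z up. None from the start if absent.
- short_2_mid (a point): short pull handle: dark steel backplate 60 x 36 x 6 mm carrying a round brass bar, 12 mm thick, 46 mm long, axis 40 mm up, on two 11 mm posts 16 mm either side of the middle; 46 mm high, 60 g, heavy at the plate; stands plate down. Point: its centre, 23 mm above the underside, 17 mm below the bar's axis; x along the bar, z up. None from the start if absent.
- tray: loose wooden kit tray, starts home in the dock, standing on the bench (z = 0), 0.4 kg; origin under its middle, x the way it slides into the dock, grip at the rear (-x). Body 222 (x) x 162 (y) mm, floor 4 mm, 5 mm walls and 4 mm dividers up to 22 mm. Along each long side a runner 12 mm wide, 6 to 12 mm above the bench, as long as the body; 186 mm over the runners
- tray_handle (a point): centre of the tray's grip: a flat-sided wooden bar 106 mm long (tray y) x 14 mm (tray x) x 18 mm high, 46 mm above the bench, 171 mm behind the tray's middle (-x), on two steel arms at y = +-50 mm; 53 mm of free space between grip and tray wall. Axes as the tray's. Push, pull and turn the tray with it
- cell_long_a (a point): centre of the floor of a tray compartment for one long handle: 136 (x) x 48 (y) mm inside, 18 mm deep, at x = -38, y = 52 mm from the tray's middle, floor 4 mm above the bench; axes as the tray's
- cell_long_b (a point): centre of the floor of a tray compartment for one long handle: 136 (x) x 48 (y) mm inside, 18 mm deep, at x = 38, y = -52 mm from the tray's middle, floor 4 mm above the bench; axes as the tray's
- cell_mid_a (a point): centre of the floor of a tray compartment for one mid handle: 104 (x) x 48 (y) mm inside, 18 mm deep, at x = -54, y = 0 mm from the tray's middle, floor 4 mm above the bench; axes as the tray's
- cell_mid_b (a point): centre of the floor of a tray compartment for one mid handle: 104 (x) x 48 (y) mm inside, 18 mm deep, at x = 54, y = 0 mm from the tray's middle, floor 4 mm above the bench; axes as the tray's
- cell_short_a (a point): centre of the floor of a tray compartment for one short handle: 72 (x) x 48 (y) mm inside, 18 mm deep, at x = 70, y = 52 mm from the tray's middle, floor 4 mm above the bench; axes as the tray's
- cell_short_b (a point): centre of the floor of a tray compartment for one short handle: 72 (x) x 48 (y) mm inside, 18 mm deep, at x = -70, y = -52 mm from the tray's middle, floor 4 mm above the bench; axes as the tray's
- dock: slotted plywood dock fixed on the bench, no floor. Origin on the bench where the tray's middle comes when home; x the way in, z up. Cheeks 194 mm apart inside, 226 mm outside, 34 mm high near the mouth, reach back to a stop at x = +113 mm. From 18 mm up guides narrow this to 170 mm: the runners run in slots, 4 mm play each side. A deck (top at 71 mm) covers x = -59 to +131 mm
- dock_mouth (a point): middle of the dock's mouth on the bench, 142 mm before the dock's origin (x = -142 mm); axes as the dock's. Low lead-ins flare outwards from here to x = -171 mm. Home, the tray's front wall touches the back stop (tray's middle 0 to 2 mm past the dock's origin); its rear end lies 31 mm inside the mouth, its grip 29 mm outside it
- lock (a joint): push lock on the dock's cheek: travel of its bolt in m, 0 up, 0.016 at its stop; it starts down. A spring bolt, 10 mm thick, that stays where it is left by friction; 3 to 4 N push it. Down, it bars the slot behind the tray's runner; up, it frees it; if the tray is some mm short of home it lands on the runner at about 0.010. To unlock, pinch the red head and draw it up 16 mm
- lock_head (a point): top centre of the lock's red round head, 30 mm across, 12 mm thick, 86 mm above the bench when up, 70 mm when down; its underside then stands 6 mm clear of the steel collar (23 mm across) when down; at x = -120 mm, y = +90 mm of the dock
- sanding_block: cork sanding block in sandpaper, 70 x 113 x 32 mm, a bystander; origin at the centre of its underside
- screw_tin: round tin of screws, 74 mm across, 28 mm high, a bystander; origin at the centre of its underside
- masking_tape: roll of masking tape, 100 mm across, 25 mm high, a bystander; origin at the centre of its underside

How it is judged:
On the way, in this order (a step that is already met when the one before it is completed fails the run):
1. the lock is drawn up and the tray pulled out of the dock, its front end at the mouth or farther out (value of joint lock below 0.008 m and x of tray_handle in the frame of dock below -0.41 m), for 0.2 s.
2. every handle present lies in a compartment of its own size, plate down (angle between each of long_1_mid, mid_1_mid, short_1_mid, long_2_mid, mid_2_mid, short_2_mid's own z axis and vertical below 0.14 rad and ((horizontal distance between long_1_mid and cell_long_a below 0.014 m and z of long_1_mid in the frame of cell_long_a below 0.029 m and angle between the x axis of long_1_mid and the x axis of tray_handle, either way round below 0.3 rad) or (horizontal distance between long_1_mid and cell_long_b below 0.014 m and z of long_1_mid in the frame of cell_long_b below 0.029 m and angle between the x axis of long_1_mid and the x axis of tray_handle, either way round below 0.3 rad)) and ((horizontal distance between mid_1_mid and cell_mid_a below 0.014 m and z of mid_1_mid in the frame of cell_mid_a below 0.029 m and angle between the x axis of mid_1_mid and the x axis of tray_handle, either way round below 0.3 rad) or (horizontal distance between mid_1_mid and cell_mid_b below 0.014 m and z of mid_1_mid in the frame of cell_mid_b below 0.029 m and angle between the x axis of mid_1_mid and the x axis of tray_handle, either way round below 0.3 rad)) and ((horizontal distance between short_1_mid and cell_short_a below 0.014 m and z of short_1_mid in the frame of cell_short_a below 0.029 m and angle between the x axis of short_1_mid and the x axis of tray_handle, either way round below 0.3 rad) or (horizontal distance between short_1_mid and cell_short_b below 0.014 m and z of short_1_mid in the frame of cell_short_b below 0.029 m and angle between the x axis of short_1_mid and the x axis of tray_handle, either way round below 0.3 rad)) and ((horizontal distance between long_2_mid and cell_long_a below 0.014 m and z of long_2_mid in the frame of cell_long_a below 0.029 m and angle between the x axis of long_2_mid and the x axis of tray_handle, either way round below 0.3 rad) or (horizontal distance between long_2_mid and cell_long_b below 0.014 m and z of long_2_mid in the frame of cell_long_b below 0.029 m and angle between the x axis of long_2_mid and the x axis of tray_handle, either way round below 0.3 rad)) and ((horizontal distance between mid_2_mid and cell_mid_a below 0.014 m and z of mid_2_mid in the frame of cell_mid_a below 0.029 m and angle between the x axis of mid_2_mid and the x axis of tray_handle, either way round below 0.3 rad) or (horizontal distance between mid_2_mid and cell_mid_b below 0.014 m and z of mid_2_mid in the frame of cell_mid_b below 0.029 m and angle between the x axis of mid_2_mid and the x axis of tray_handle, either way round below 0.3 rad)) and ((horizontal distance between short_2_mid and cell_short_a below 0.014 m and z of short_2_mid in the frame of cell_short_a below 0.029 m and angle between the x axis of short_2_mid and the x axis of tray_handle, either way round below 0.3 rad) or (horizontal distance between short_2_mid and cell_short_b below 0.014 m and z of short_2_mid in the frame of cell_short_b below 0.029 m and angle between the x axis of short_2_mid and the x axis of tray_handle, either way round below 0.3 rad))), for 0.2 s.
3. the tray is fully home in the dock (x of tray_handle in the frame of dock between -0.176 and -0.163 m and y of tray_handle in the frame of dock between -0.009 and 0.009 m and angle between the x axis of tray_handle and the x axis of dock, either way round below 0.06 rad and angle between tray_handle's own z axis and vertical below 0.05 rad), for 0.2 s.
4. the lock is pushed down to its stop (value of joint lock above 0.0135 m), for 0.2 s.
At the end, for the whole second after the job is handed in: Every handle present stands plate down (within 8 degrees) on the floor of a compartment of its own size, centred within 14 mm; the tray is home in the dock (at most 5 mm short, within 9 mm across, 0.06 rad, flat), and the lock is down by more than 13.5 of its 16 mm (all of step 2 and all of step 3 and value of joint lock above 0.0135 m); the robot touches nothing.
It fails at once if the sanding block is moved more than 3 cm (distance of sanding_block from where it was at the start of the episode above 0.03 m).
It fails at once if the screw tin is moved more than 3 cm (distance of screw_tin from where it was at the start of the episode above 0.03 m).
It fails at once if the masking tape is moved more than 3 cm (distance of masking_tape from where it was at the start of the episode above 0.03 m).
It fails at once if the tray is tipped up (more than 0.3 rad) (angle between tray_handle's own z axis and vertical above 0.3 rad).
It fails at once if the tray is lifted more than 4 cm off the bench (height (world z) of tray above 0.04 m).
Of long_1, mid_1, short_1, long_2, mid_2, short_2 only 4 to 6 are there at a start; the rules pass over those that are not, and their reading is None.
At some moment in a run one of long_1, mid_1, short_1, long_2, mid_2, short_2 may be knocked a few centimetres aside while the robot is not near it.
Once in a run the grip may slacken for a moment while it holds something.
It also fails if it takes over 210 s, if anything falls off the work surface, if the arm or the gripper's body presses on something with over 40 N, if the wrist force passes 120 N, or if a joint passes its speed limit or range.

ROBOT

A 7-joint arm with a two-finger parallel gripper is mounted at the origin on a cart in front of the work surface, level with it; the furniture and walls round the work are solid. World frame = base frame: x ahead of the robot, y to its left, z up, the work surface at z = 0. Lengths are in m, angles in rad, forces in N, time in s.
With the tool pointing down it reaches from about 0.4 to 0.875 m from the base axis. Payload 19.3 kg.
Tool frame: the origin (TCP) lies on the centre line of the jaws, within the pads' length; the fingertips stand ahead of it and the grasp point (between the pads) lies 3 mm ahead of it (env.tip_reach is the z of the fingertips in the tool frame, in m); z points along the fingers, y is the line along which they close (so a half turn about z gives the same grasp; the last joint's range is limited). The gripper opens to 85 mm and grips with 20 to 120 N. Pads are 22 mm wide; open, the fingers measure 114 mm over their backs; the gripper's body (76 mm by 85 mm) begins 54 mm behind the grasp point. The pads swing forward as they close: fully open they stand 13 mm farther back than shut.
Start: joints at [-0.07, 0.521, -0.036, 1.599, 0.021, 1.021, -0.113], TCP at [0.625, -0, 0.253] pointing down, gripper open.
Joint ranges: [-2.91, 2.91], [-0.3, 2.13], [-1.5, 1.42], [0.17, 2.43], [-1.26, 4.41], [0.16, 1.93], [-2.52, 2.52]. Speed limits (rad/s): [1.89, 1.89, 2.39, 2.39, 3.01, 3.01, 3.01].

INTERFACE

Orientations are given as a rotation vector (axis times angle).
In Python, from workcell import env gives the robot as it stands.
- The arm moves only by the tool move_arm, never from a script. Its argument "plan" is a list of rows, each an object of numbers: "x", "y", "z": the shift along the tool's x, y, z in m; "rx", "ry", "rz": the turn, a rotation vector about the tool's x, y, z in rad; "hand": the closure, from 0 (fully open) to 1 (shut). A call has 1 to 10 rows; each row shifts and turns the commanded pose from where the row before left it, along the tool's axes as they then stand; what a row does not reach is not made up. A row lasts 1/8 s, in which the tool goes at most 62.5 mm and 10.7 degrees, less where a joint would pass 70% of its speed; a pose out of reach is approached as far as the arm can. A call with a gripper value outside its range is refused whole. The fingers move at their own pace and stop on an object; "squeeze" is the grip in N (left out, the last holds). Time passes only in rows, so rows that do not move let the fingers close. It gives the time, the measured TCP pose, the force, the opening and the grip force at its end, in the units of the state.
- env.get_state(): the state, without advancing time (a new reading comes with each control period).
- env.grab_frame(name): name is "scene" or "side" or "wrist"; returns a dict with "color" (400x640x3 uint8, blue, green, red), "range_z" (400x640 float32, m along the optical axis (not along the pixel's ray), 0 where there is no reading), "fx", "fy", "cx", "cy" (pixels), "R" (3x3) and "t" (3): a world point X has camera coordinates R X + t. Camera axes: x right, y down, z forward; pixel columns grow to the right and rows downward; lengths in m; the calibration is good to about 2 mm. A picture is of the moment at which its call begins.
- env.sign_off(): hands the job in; it is judged then, once.
The state is a dict: "t": time; "joints": joint angles; "joint_velocities": joint speeds; "effort": joint torques, N m; "ee_pos": TCP position; "tcp_rot": TCP orientation; "force": force on the tool from outside, world axes, zero at the start; "wrist_torque": the same for the moment, N m; "finger_gap": opening from 0.0 (shut) to 1.0 (fully open); "grip_force": force on a finger pad.
Only numpy, scipy, OpenCV 4.12 (cv2) and the standard library are available. Lean on these libraries where they do the work, as an engineer would, in place of code of your own. Each camera call takes 0.05 s, during which the arm holds its last target. There are 200 camera calls.

## Working session

There is one attempt and no reset: what is moved stays moved. The work goes in short steps, Python scripts to look and compute and a tool call to move; the robot and the scene stay as the last step left them, time stands still between calls to the robot, and variables do not carry over. Pictures are saved under pics/ and viewed, at most 14 in all, crops included, and the job is handed in when it is done.

Besides the shell and the picture viewer there is one more tool, called after ">>>" by a JSON object that holds its "name" and its "arguments", one argument or row to a line. move_arm: Moves the arm, as the interface text tells. Its arguments: {"type":"object","properties":{"plan":{"type":"array"},"squeeze":{"type":"number"}},"required":["plan"]}

```bash
ls; mkdir -p pics; cat > h.py <<'E'
import numpy as np, cv2
from workcell import env
from scipy.spatial.transform import Rotation as Ro
def save(n,f,s=1.0):
    cv2.imwrite(f'pics/{n}.png',cv2.resize(f['color'],None,fx=s,fy=s))
def cloud(f):
    z=f['range_z']; v,u=np.mgrid[:z.shape[0],:z.shape[1]]
    P=np.stack([(u-f['cx'])*z/f['fx'],(v-f['cy'])*z/f['fy'],z],-1)
    W=(P-f['t'])@f['R']; W[z==0]=np.nan
    return W
def ray(f,u,v,h):
    d=np.array([(u-f['cx'])/f['fx'],(v-f['cy'])/f['fy'],1])@f['R']; c=-f['R'].T@f['t']
    return c+d*(h-c[2])/d[2]
E
python3 - <<'E'
from h import *
s=env.get_state(); print(s, env.tip_reach)
for n in ['scene','side','wrist']:
    f=env.grab_frame(n); save(n+'0',f,1.25); np.save(f'pics/{n}0.npy',f,allow_pickle=True)
    print(n,f['fx'],f['cx'],f['cy'],(-f['R'].T@f['t']).round(3),f['R'].round(2).tolist())
E
```

```text
pics
{'t': 0.0, 'joints': array([-0.07021178,  0.52201079, -0.0363415 ,  1.59999117,  0.0212215 ,
        1.02111797, -0.11277375]), 'joint_velocities': array([ 0.00183095,  0.00021053,  0.00028582,  0.00119884, -0.0008056 ,
        0.00023544, -0.00122679]), 'effort': array([-4.24098413e-03, -9.27110124e+01,  1.97758444e+00, -3.69928443e+01,
        1.76317629e-02,  8.19846697e-03, -6.58496788e-05]), 'ee_pos': array([ 6.24688249e-01, -2.54987499e-05,  2.52733605e-01]), 'tcp_rot': array([-2.22086215e+00, -2.22097590e+00,  1.36702304e-03]), 'force': array([-0.08257312,  0.12282813, -0.39696765]), 'wrist_torque': array([ 0.00580417, -0.05690107,  0.05892095]), 'grip_force': 0.0, 'finger_gap': 0.9973954373803656} 0.022
scene 388.67789634973667 324.8252438154363 201.5581180035909 [ 0.075 -0.993  0.743] [[0.88, -0.48, 0.01], [-0.24, -0.45, -0.86], [0.41, 0.76, -0.51]]
side 511.86085860763285 316.2429436915428 191.0811782805727 [0.145 0.984 0.845] [[-0.91, -0.42, -0.0], [-0.25, 0.53, -0.81], [0.35, -0.74, -0.58]]
wrist 287.85840391071406 318.5688300751956 196.61927630107937 [0.625 0.066 0.374] [[1.0, -0.0, -0.0], [0.0, -0.96, 0.26], [-0.0, -0.26, -0.96]]
```

View pics/scene0.png

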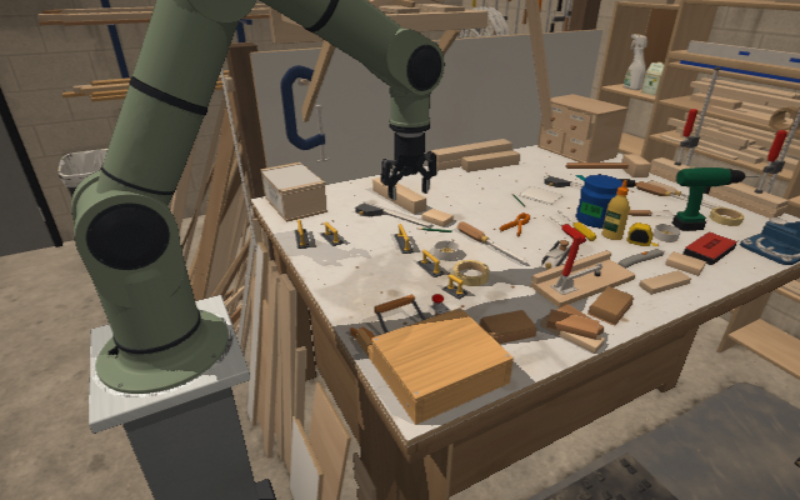

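View pics/side0.png

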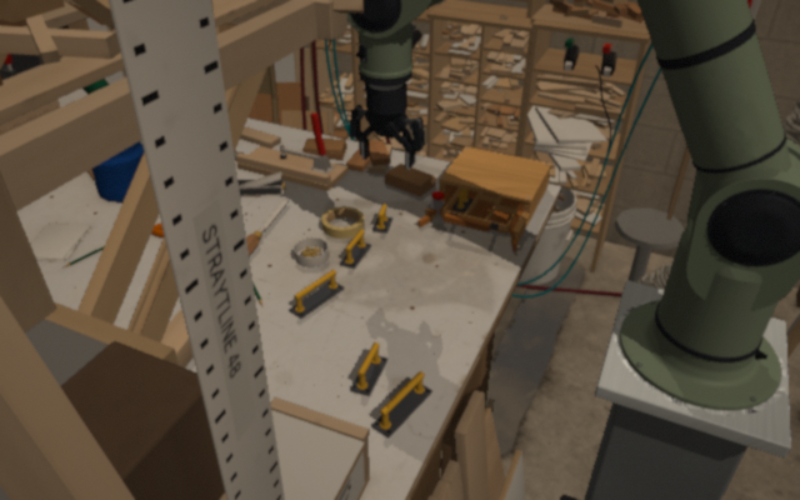

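The side view shows handles on the bench at about (405,400), (370,368), (317,293), (355,247) and (382,218). One more is in the tray at (462,197), and the red lock head is at (438,195). The dock opens toward +y.

```bash
cat >> h.py <<'E'
def brass(f,W,zmin=.03,zmax=.062):
    hsv=cv2.cvtColor(f['color'],cv2.COLOR_BGR2HSV)
    m=cv2.inRange(hsv,(17,150,70),(32,255,255))>0
    return m&(W[...,2]>zmin)&(W[...,2]<zmax)&(W[...,0]>.25)&(W[...,0]<.95)&(np.abs(W[...,1])<.7)
def bars(f,zmin=.03,zmax=.062,mina=15):
    W=cloud(f); m=brass(f,W,zmin,zmax).astype(np.uint8)
    n,l,st,c=cv2.connectedComponentsWithStats(m,connectivity=8)
    out=[]
    for i in range(1,n):
        if st[i,4]<mina: continue
        p=W[l==i]; xy=p[:,:2].astype(np.float32)
        (cx,cy),(a,b),th=cv2.minAreaRect(xy)
        if a<b: a,b,th=b,a,th+90
        th=(th+90)%180-90
        out.append((round(cx,3),round(cy,3),round(float(np.percentile(p[:,2],90)),3),round(a,3),round(b,3),round(th,1),int(st[i,4]),c[i].round().tolist()))
    return out
def reds(f):
    W=cloud(f); h=cv2.cvtColor(f['color'],cv2.COLOR_BGR2HSV)
    m=((h[...,0]<7)|(h[...,0]>172))&(h[...,1]>170)&(h[...,2]>70)&(W[...,2]>.04)&(W[...,2]<.11)
    m&=(W[...,0]>.25)&(W[...,0]<.95)&(np.abs(W[...,1])<.7)
    n,l,st,c=cv2.connectedComponentsWithStats(m.astype(np.uint8))
    return [(c[i].round(),st[i,4],np.median(W[l==i],0).round(3),W[l==i].min(0).round(3),W[l==i].max(0).round(3)) for i in range(1,n) if st[i,4]>15]
E
python3 - <<'E'
from h import *
for n in ['scene','side','wrist']:
    f=np.load(f'pics/{n}0.npy',allow_pickle=True).item(); print(n)
    for b in bars(f): print(b)
    print(reds(f))
    W=cloud(f)
    m=(W[...,2]>.064)&(W[...,2]<.078)&(W[...,0]>.3)&(W[...,0]<.9)&(W[...,1]<-.2)&(W[...,1]>-.7)
    k,l,st,c=cv2.connectedComponentsWithStats(m.astype(np.uint8))
    for i in range(1,k):
        if st[i,4]>300:
            p=W[l==i]; r=cv2.minAreaRect(p[:,:2].astype(np.float32)); print('deck',st[i,4],r,cv2.boxPoints(r).round(3).tolist(),np.median(p[:,2]))
E
```

```text
scene
(0.429, 0.343, 0.047, 0.094, 0.01, 78.5, 33, [240.0, 183.0])
(0.512, 0.297, 0.046, 0.069, 0.011, -80.9, 35, [265.0, 183.0])
(0.698, 0.165, 0.047, 0.098, 0.009, 74.2, 43, [323.0, 187.0])
(0.698, 0.004, 0.047, 0.075, 0.01, -88.0, 51, [345.0, 206.0])
(0.698, -0.126, 0.046, 0.043, 0.014, -72.9, 47, [364.0, 223.0])
[(array([454., 214.]), np.int32(68), array([ 0.937, -0.273,  0.088]), array([ 0.928, -0.278,  0.067]), array([ 0.949, -0.266,  0.11 ])), (array([350., 238.]), np.int32(44), array([ 0.59 , -0.209,  0.069]), array([ 0.579, -0.219,  0.064]), array([ 0.605, -0.196,  0.072]))]
deck 4653 ((0.5039232969284058, -0.3591063916683197), (0.22995387017726898, 0.1939908117055893), 0.15835405886173248) [[0.3889999985694885, -0.2619999945163727], [0.3889999985694885, -0.4560000002384186], [0.6190000176429749, -0.4560000002384186], [0.6190000176429749, -0.2619999945163727]] 0.07108807072242808
side
(0.697, -0.122, 0.048, 0.046, 0.01, -73.7, 48, [305.0, 170.0])
(0.698, 0.007, 0.048, 0.078, 0.012, -87.2, 97, [283.0, 193.0])
(0.699, 0.172, 0.048, 0.103, 0.012, 75.5, 163, [252.0, 228.0])
(0.5
[... 514 characters left out ...]
0.3889999985694885, -0.46000000834465027], [0.6159999966621399, -0.46000000834465027], [0.6159999966621399, -0.257999986410141], [0.3889999985694885, -0.257999986410141]] 0.07195412468788476
wrist
(0.695, 0.149, 0.047, 0.065, 0.01, 73.8, 606, [387.0, 34.0])
(0.7, 0.008, 0.047, 0.073, 0.011, -87.7, 507, [383.0, 169.0])
(0.697, -0.122, 0.047, 0.044, 0.01, -76.6, 228, [375.0, 269.0])
[]
deck 601 ((0.4086652994155884, -0.2806888818740845), (0.03695003315806389, 0.037750404328107834), 3.092345952987671) [[0.3889999985694885, -0.2630000114440918], [0.39100000262260437, -0.3009999990463257], [0.42800000309944153, -0.29899999499320984], [0.4259999990463257, -0.26100000739097595]] 0.07155494062442293
```

```bash
python3 - <<'E'
from h import *
f=np.load('pics/side0.npy',allow_pickle=True).item(); c=f['color'][110:330,180:460]
cv2.imwrite('pics/side0c.png',cv2.resize(c,None,fx=2.7,fy=2.7,interpolation=cv2.INTER_CUBIC))
E
```

```text
(no output)
```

View pics/side0c.png

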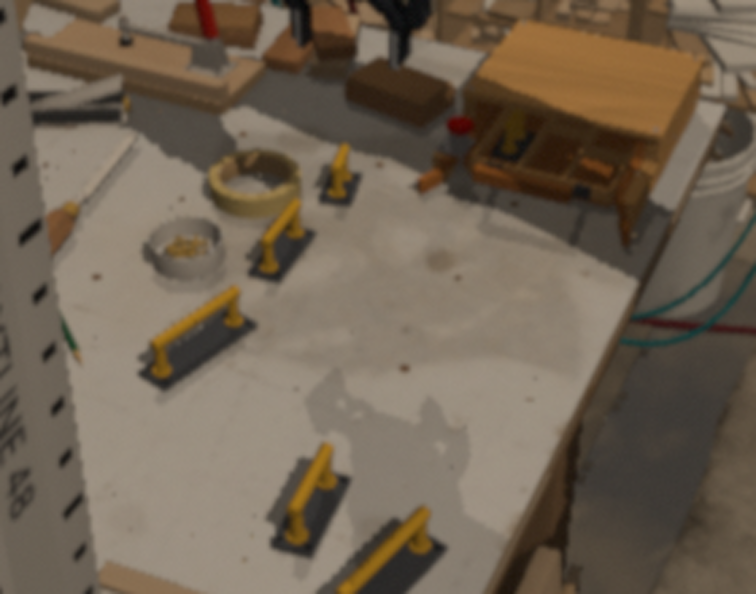

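The lock head is at about (0.593, -0.205), the dock origin at about (0.503, -0.323), and the dock's way in is world -y. Tool x = world y, tool y = world x, and tool z points down.

>>> {"name": "move_arm", "arguments": {
  "plan": [
    {"x": -0.041, "y": -0.0064, "hand": 0.2},
    {"x": -0.041, "y": -0.0064},
    {"x": -0.041, "y": -0.0064},
    {"x": -0.041, "y": -0.0064},
    {"x": -0.041, "y": -0.0064},
    {"z": 0.04},
    {"z": 0.04},
    {"z": 0.04},
    {"z": 0.03},
    {"z": 0}
  ]
}}

```text
invalid input
```

>>> {"name": "move_arm", "arguments": {
  "plan": [
    {"x": -0.041, "y": -0.006, "z": 0.0, "rx": 0.0, "ry": 0.0, "rz": 0.0, "hand": 0.2},
    {"x": -0.041, "y": -0.006, "z": 0.0, "rx": 0.0, "ry": 0.0, "rz": 0.0, "hand": 0.2}
  ],
  "squeeze": 60
}}

```text
t: 0.4
ee_pos: [0.6127, -0.0828, 0.253]
tcp_rot: [-2.22, -2.222, 0.001]
force: [0.2, -0.3, -0.3]
finger_gap: 0.793
grip_force: 0.0
```

>>> {"name": "move_arm", "arguments": {
  "plan": [
    {"x": -0.041, "y": -0.006, "hand": 0.2},
    {"x": -0.041, "y": -0.006, "hand": 0.2},
    {"x": -0.04, "y": -0.008, "hand": 0.2},
    {"z": 0.04, "hand": 0.2},
    {"z": 0.04, "hand": 0.2},
    {"z": 0.04, "hand": 0.2},
    {"z": 0.03, "hand": 0.2},
    {"z": 0.0, "hand": 0.2}
  ]
}}

```text
invalid input
```

>>> {"name": "move_arm", "arguments": {
  "plan": [
    {"x": -0.041, "y": -0.006, "z": 0, "rx": 0, "ry": 0, "rz": 0, "hand": 0.2},
    {"x": -0.041, "y": -0.006, "z": 0, "rx": 0, "ry": 0, "rz": 0, "hand": 0.2},
    {"x": -0.04, "y": -0.008, "z": 0, "rx": 0, "ry": 0, "rz": 0, "hand": 0.2},
    {"x": 0, "y": 0, "z": 0.04, "rx": 0, "ry": 0, "rz": 0, "hand": 0.2},
    {"x": 0, "y": 0, "z": 0.04, "rx": 0, "ry": 0, "rz": 0, "hand": 0.2},
    {"x": 0, "y": 0, "z": 0.04, "rx": 0, "ry": 0, "rz": 0, "hand": 0.2},
    {"x": 0, "y": 0, "z": 0, "rx": 0, "ry": 0, "rz": 0, "hand": 0.2}
  ]
}}

```text
t: 1.27
ee_pos: [0.5915, -0.2035, 0.1309]
tcp_rot: [-2.218, -2.218, 0.004]
force: [-0.2, -0.0, 0.8]
finger_gap: 0.803
grip_force: 0.0
```

>>> {"name": "move_arm", "arguments": {
  "plan": [
    {"x": -0.001, "y": 0.001, "z": 0.035, "rx": 0, "ry": 0, "rz": 0, "hand": 0.2},
    {"x": 0, "y": 0, "z": 0.03, "rx": 0, "ry": 0, "rz": 0, "hand": 0.2},
    {"x": 0, "y": 0, "z": 0, "rx": 0, "ry": 0, "rz": 0, "hand": 0.5},
    {"x": 0, "y": 0, "z": 0, "rx": 0, "ry": 0, "rz": 0, "hand": 1},
    {"x": 0, "y": 0, "z": 0, "rx": 0, "ry": 0, "rz": 0, "hand": 1},
    {"x": 0, "y": 0, "z": 0, "rx": 0, "ry": 0, "rz": 0, "hand": 1}
  ],
  "squeeze": 40
}}

```text
t: 2.02
ee_pos: [0.5933, -0.2054, 0.0703]
tcp_rot: [-2.222, -2.221, 0.001]
force: [-10.2, 1.6, 9.3]
finger_gap: 0.322
grip_force: 38.7
```

>>> {"name": "move_arm", "arguments": {
  "plan": [
    {"x": 0, "y": 0, "z": -0.005, "rx": 0, "ry": 0, "rz": 0, "hand": 1},
    {"x": 0, "y": 0, "z": -0.006, "rx": 0, "ry": 0, "rz": 0, "hand": 1},
    {"x": 0, "y": 0, "z": -0.006, "rx": 0, "ry": 0, "rz": 0, "hand": 1},
    {"x": 0, "y": 0, "z": -0.006, "rx": 0, "ry": 0, "rz": 0, "hand": 1},
    {"x": 0, "y": 0, "z": 0, "rx": 0, "ry": 0, "rz": 0, "hand": 1}
  ]
}}

```text
t: 2.65
ee_pos: [0.5931, -0.2047, 0.0909]
tcp_rot: [-2.22, -2.22, 0.002]
force: [2.6, -0.4, -31.4]
finger_gap: 0.319
grip_force: 44.7
```

>>> {"name": "move_arm", "arguments": {
  "plan": [
    {"x": 0, "y": 0, "z": 0, "rx": 0, "ry": 0, "rz": 0, "hand": 0.2},
    {"x": 0, "y": 0, "z": 0, "rx": 0, "ry": 0, "rz": 0, "hand": 0.2},
    {"x": 0, "y": 0, "z": -0.04, "rx": 0, "ry": 0, "rz": 0, "hand": 0.2},
    {"x": 0, "y": 0, "z": -0.05, "rx": 0, "ry": 0, "rz": 0, "hand": 0.2},
    {"x": 0.027, "y": -0.045, "z": 0, "rx": 0, "ry": 0, "rz": 0, "hand": 0.2},
    {"x": 0.026, "y": -0.045, "z": 0, "rx": 0, "ry": 0, "rz": 0, "hand": 0.2},
    {"x": 0, "y": 0, "z": 0, "rx": 0, "ry": 0, "rz": 0.175, "hand": 0.2},
    {"x": 0, "y": 0, "z": 0, "rx": 0, "ry": 0, "rz": 0.175, "hand": 0.2},
    {"x": 0, "y": 0, "z": 0, "rx": 0, "ry": 0, "rz": 0.175, "hand": 0.2},
    {"x": 0, "y": 0, "z": 0, "rx": 0, "ry": 0, "rz": 0.175, "hand": 0.2}
  ]
}}

```text
t: 3.9
ee_pos: [0.5045, -0.1521, 0.1824]
tcp_rot: [2.851, 1.316, 0.003]
force: [-0.1, 0.2, -0.1]
finger_gap: 0.799
grip_force: 0.0
```

>>> {"name": "move_arm", "arguments": {
  "plan": [
    {"x": 0, "y": 0, "z": 0, "rx": 0, "ry": 0, "rz": 0.175, "hand": 0.2},
    {"x": 0, "y": 0, "z": 0, "rx": 0, "ry": 0, "rz": 0.175, "hand": 0.2},
    {"x": 0, "y": 0, "z": 0, "rx": 0, "ry": 0, "rz": 0.175, "hand": 0.2},
    {"x": 0, "y": 0, "z": 0, "rx": 0, "ry": 0, "rz": 0.175, "hand": 0.2},
    {"x": 0, "y": 0, "z": 0, "rx": 0, "ry": 0, "rz": 0.171, "hand": 0.2},
    {"x": 0, "y": 0, "z": 0, "rx": 0, "ry": 0, "rz": 0, "hand": 0.2}
  ]
}}

```text
t: 4.65
ee_pos: [0.5044, -0.1518, 0.182]
tcp_rot: [3.141, 0.002, 0.002]
force: [0.9, 0.4, -0.5]
finger_gap: 0.801
grip_force: 0.0
```

```bash
python3 - <<'E'
from h import *
for n in ['scene','side','wrist']:
    f=env.grab_frame(n); save(n+'1',f,1.25); np.save(f'pics/{n}1.npy',f,allow_pickle=True)
    print(n,reds(f)); 
s=env.get_state(); print(s['ee_pos'],s['tcp_rot'],s['joints'].round(2))
E
```

```text
scene [(array([454., 214.]), np.int32(69), array([ 0.937, -0.273,  0.088]), array([ 0.926, -0.278,  0.065]), array([ 0.95 , -0.265,  0.109])), (array([350., 234.]), np.int32(47), array([ 0.591, -0.209,  0.085]), array([ 0.58 , -0.218,  0.08 ]), array([ 0.604, -0.195,  0.089]))]
side [(array([257., 117.]), np.int32(56), array([ 0.937, -0.261,  0.088]), array([ 0.926, -0.269,  0.068]), array([ 0.948, -0.253,  0.109])), (array([350., 150.]), np.int32(23), array([ 0.593, -0.203,  0.087]), array([ 0.586, -0.213,  0.085]), array([ 0.601, -0.191,  0.089]))]
wrist [(array([389.,  86.]), np.int32(1324), array([ 0.593, -0.202,  0.086]), array([ 0.579, -0.217,  0.081]), array([ 0.607, -0.188,  0.089]))]
[ 0.50417968 -0.1519506   0.18169576] [-3.14143549e+00 -5.68615103e-03 -1.14495690e-03] [-0.11  0.49  0.4   1.94 -0.27  0.76 -1.13]
```

View pics/wrist1.png

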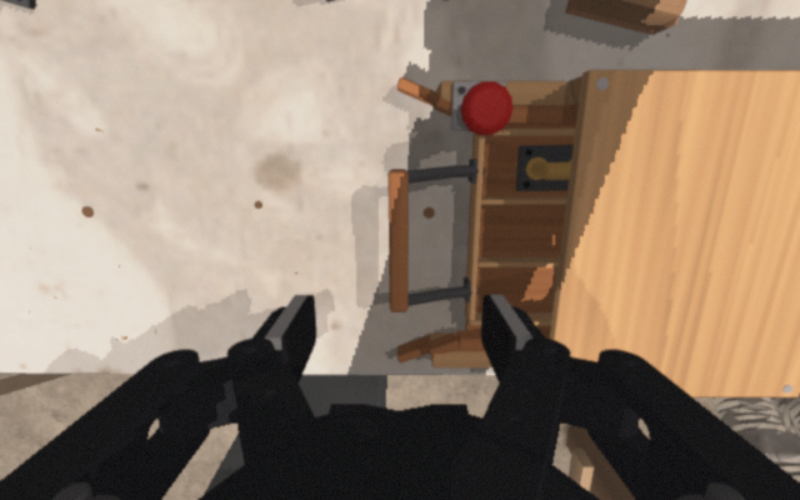

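The wrist view shows the red head up (its top is at 0.086 m), the grip bar at (398,240) square to the dock, and a handle in the long_a cell at (545,168).

>>> {"name": "move_arm", "arguments": {
  "plan": [
    {"x": 0, "y": 0, "z": 0.045, "rx": 0, "ry": 0, "rz": 0, "hand": 0.3},
    {"x": -0.001, "y": 0, "z": 0.045, "rx": 0, "ry": 0, "rz": 0, "hand": 0.3},
    {"x": 0, "y": 0, "z": 0.042, "rx": 0, "ry": 0, "rz": 0, "hand": 0.3},
    {"x": 0, "y": 0, "z": 0, "rx": 0, "ry": 0, "rz": 0, "hand": 0.6},
    {"x": 0, "y": 0, "z": 0, "rx": 0, "ry": 0, "rz": 0, "hand": 1},
    {"x": 0, "y": 0, "z": 0, "rx": 0, "ry": 0, "rz": 0, "hand": 1},
    {"x": 0, "y": 0, "z": 0, "rx": 0, "ry": 0, "rz": 0, "hand": 1}
  ],
  "squeeze": 60
}}

```text
t: 5.68
ee_pos: [0.504, -0.1522, 0.051]
tcp_rot: [3.141, 0.001, 0.004]
force: [-0.9, 0.1, 8.6]
finger_gap: 0.151
grip_force: 60.6
```

>>> {"name": "move_arm", "arguments": {
  "plan": [
    {"x": 0, "y": -0.015, "z": 0, "rx": 0, "ry": 0, "rz": 0, "hand": 1},
    {"x": 0, "y": -0.03, "z": 0, "rx": 0, "ry": 0, "rz": 0, "hand": 1},
    {"x": 0, "y": -0.03, "z": 0, "rx": 0, "ry": 0, "rz": 0, "hand": 1},
    {"x": 0, "y": -0.03, "z": 0, "rx": 0, "ry": 0, "rz": 0, "hand": 1},
    {"x": 0, "y": -0.03, "z": 0, "rx": 0, "ry": 0, "rz": 0, "hand": 1},
    {"x": 0, "y": -0.03, "z": 0, "rx": 0, "ry": 0, "rz": 0, "hand": 1},
    {"x": 0, "y": -0.03, "z": 0, "rx": 0, "ry": 0, "rz": 0, "hand": 1},
    {"x": 0, "y": -0.03, "z": 0, "rx": 0, "ry": 0, "rz": 0, "hand": 1},
    {"x": 0, "y": -0.03, "z": 0, "rx": 0, "ry": 0, "rz": 0, "hand": 1},
    {"x": 0, "y": -0.01, "z": 0, "rx": 0, "ry": 0, "rz": 0, "hand": 1}
  ]
}}

```text
t: 6.92
ee_pos: [0.5038, 0.1144, 0.0507]
tcp_rot: [-3.141, -0.003, -0.004]
force: [-0.3, -6.8, 6.3]
finger_gap: 0.152
grip_force: 60.5
```

>>> {"name": "move_arm", "arguments": {
  "plan": [
    {"x": 0, "y": 0, "z": 0, "rx": 0, "ry": 0, "rz": 0, "hand": 0.3},
    {"x": 0, "y": 0, "z": 0, "rx": 0, "ry": 0, "rz": 0, "hand": 0.3},
    {"x": 0, "y": 0, "z": -0.05, "rx": 0, "ry": 0, "rz": 0, "hand": 0.3},
    {"x": 0, "y": 0, "z": -0.05, "rx": 0, "ry": 0, "rz": 0, "hand": 0.3},
    {"x": 0, "y": 0.04, "z": -0.05, "rx": 0, "ry": 0, "rz": 0, "hand": 0.3},
    {"x": 0, "y": 0.05, "z": -0.05, "rx": 0, "ry": 0, "rz": 0, "hand": 0.3},
    {"x": 0, "y": 0.04, "z": 0, "rx": 0, "ry": 0, "rz": 0, "hand": 0.3},
    {"x": 0, "y": 0, "z": 0, "rx": 0, "ry": 0, "rz": 0, "hand": 0.3}
  ]
}}

```text
t: 7.92
ee_pos: [0.5027, -0.0135, 0.2431]
tcp_rot: [-3.141, 0.008, -0.002]
force: [-0.3, 1.3, 0.0]
finger_gap: 0.702
grip_force: 0.0
```

```bash
cat >> h.py <<'E'
def tray(f,h=.022):
    "tray body top outline: points at wall-top height"
    W=cloud(f); m=(np.abs(W[...,2]-h)<.004)&(np.abs(W[...,0]-.5)<.14)&(W[...,1]>-.3)&(W[...,1]<.2)
    n,l,st,c=cv2.connectedComponentsWithStats(cv2.morphologyEx(m.astype(np.uint8),cv2.MORPH_CLOSE,np.ones((3,3))))
    i=1+np.argmax(st[1:,4]); p=W[(l==i)&m]
    return cv2.minAreaRect(p[:,:2].astype(np.float32)),len(p)
E
python3 - <<'E'
from h import *
for n in ['scene','side','wrist']:
    f=env.grab_frame(n); np.save(f'pics/{n}2.npy',f,allow_pickle=True)
    print(n)
    for b in bars(f): print(b)
    print(tray(f)); W=cloud(f)
    m=(W[...,2]>.047)&(W[...,2]<.062)&(np.abs(W[...,0]-.5)<.09)&(W[...,1]>.085)&(W[...,1]<.14)
    if m.sum()>20: print('grip',m.sum(),cv2.minAreaRect(W[m][:,:2].astype(np.float32)))
    if n=='wrist': save('wrist2',f,1.25)
s=env.get_state(); print(s['ee_pos'],s['tcp_rot'],s['joints'].round(2))
E
```

```text
scene
(0.429, 0.341, 0.047, 0.1, 0.01, 77.4, 34, [240.0, 183.0])
(0.512, 0.299, 0.047, 0.074, 0.009, -80.7, 35, [265.0, 183.0])
(0.698, 0.167, 0.048, 0.106, 0.01, 74.7, 41, [323.0, 187.0])
(0.698, 0.001, 0.046, 0.069, 0.01, -86.7, 50, [344.0, 206.0])
(0.555, -0.012, 0.051, 0.046, 0.011, -85.3, 51, [309.0, 218.0])
(0.696, -0.127, 0.047, 0.04, 0.013, -70.0, 45, [365.0, 224.0])
(((0.5041664838790894, -0.04726795852184296), (0.16371393203735352, 0.24528491497039795), 0.3893863558769226), 531)
grip 110 ((0.5026371479034424, 0.11280414462089539), (0.10656849294900894, 0.02136903442442417), 4.539411544799805)
side
(0.698, -0.122, 0.048, 0.046, 0.009, -80.2, 26, [306.0, 167.0])
(0.699, 0.007, 0.048, 0.081, 0.012, -86.6, 101, [284.0, 193.0])
(0.554, -0.008, 0.051, 0.05, 0.012, -87.0, 81, [335.0, 203.0])
(0.698, 0.172, 0.048, 0.105, 0.013, 74.0, 164, [252.0, 228.0])
(0.514, 0.306, 0.048, 0.075, 0.012, -85.4, 159, [294.0, 289.0])
(0.43, 0.35, 0.047, 0.103, 0.011, 77.0, 268, [321.0, 316.0])
(((0.5044879913330078, -0.04448443651199341), (0.24923396110534668, 0.16527658700942993), 89.8506851196289), 790)
grip 255 ((0.5017008781433105, 0.11551180481910706), (0.10399152338504791, 0.01844649389386177), 0.7888051271438599)
wrist
(0.519, 0.3, 0.047, 0.016, 0.005, -84.7, 36, [40.0, 166.0])
(0.519, 0.286, 0.047, 0.008, 0.003, -89.5, 15, [51.0, 166.0])
(0.432, 0.337, 0.047, 0.01, 0.004, 70.0, 18, [28.0, 238.0])
(0.423, 0.298, 0.046, 0.006, 0.006, -35.5, 24, [62.0, 244.0])
(((0.5045414566993713, -0.04544074833393097), (0.16224822402000427, 0.2436852753162384), 0.23865802586078644), 4855)
grip 1370 ((0.5040416717529297, 0.11344484984874725), (0.10564533621072769, 0.01705321855843067), 1.0328487157821655)
[ 0.50287565 -0.009914    0.24215334] [-3.14127689e+00  2.88994092e-04  5.85512896e-04] [-0.53  0.39  0.57  1.95 -0.27  0.88 -1.39]
```

View pics/wrist2.png

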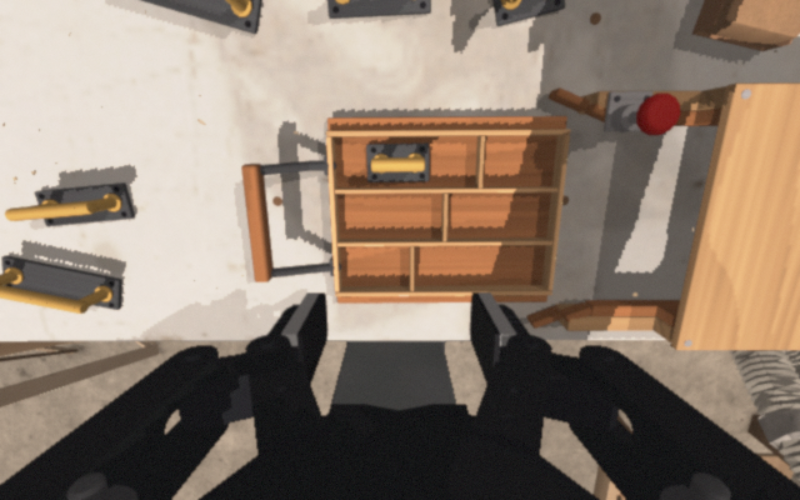

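The tray is clear of the dock and square to it, with its middle at about (0.504, -0.058). A short handle sits in long_a at (400,163) in the picture and belongs in short_a. I'm moving it first.

>>> {"name": "move_arm", "arguments": {
  "plan": [
    {"x": 0.026, "y": 0, "z": 0.01, "rx": 0, "ry": 0, "rz": 0, "hand": 0.5},
    {"x": 0.026, "y": 0, "z": 0.01, "rx": 0, "ry": 0, "rz": 0, "hand": 0.5},
    {"x": 0, "y": 0, "z": 0, "rx": 0, "ry": 0, "rz": -0.18, "hand": 0.5},
    {"x": 0, "y": 0, "z": 0, "rx": 0, "ry": 0, "rz": -0.18, "hand": 0.5},
    {"x": 0, "y": 0, "z": 0, "rx": 0, "ry": 0, "rz": -0.18, "hand": 0.5},
    {"x": 0, "y": 0, "z": 0, "rx": 0, "ry": 0, "rz": -0.18, "hand": 0.5},
    {"x": 0, "y": 0, "z": 0, "rx": 0, "ry": 0, "rz": -0.18, "hand": 0.5},
    {"x": 0, "y": 0, "z": 0, "rx": 0, "ry": 0, "rz": -0.18, "hand": 0.5},
    {"x": 0, "y": 0, "z": 0, "rx": 0, "ry": 0, "rz": -0.18, "hand": 0.5},
    {"x": 0, "y": 0, "z": 0, "rx": 0, "ry": 0, "rz": -0.18, "hand": 0.5}
  ]
}}

```text
t: 9.32
ee_pos: [0.5549, -0.0092, 0.2219]
tcp_rot: [-2.354, -2.08, 0.001]
force: [0.2, -0.4, 0.5]
finger_gap: 0.501
grip_force: 0.0
```

>>> {"name": "move_arm", "arguments": {
  "plan": [
    {"x": 0, "y": 0, "z": 0.04, "rx": 0, "ry": 0, "rz": -0.131, "hand": 0.5},
    {"x": 0, "y": 0, "z": 0.04, "rx": 0, "ry": 0, "rz": 0, "hand": 0.5},
    {"x": 0, "y": 0, "z": 0.04, "rx": 0, "ry": 0, "rz": 0, "hand": 0.5},
    {"x": 0, "y": 0, "z": 0, "rx": 0, "ry": 0, "rz": 0, "hand": 0.5}
  ]
}}

```text
t: 9.82
ee_pos: [0.5534, -0.0095, 0.1]
tcp_rot: [-2.218, -2.22, 0.006]
force: [1.0, 0.4, 1.0]
finger_gap: 0.5
grip_force: 0.0
```

>>> {"name": "move_arm", "arguments": {
  "plan": [
    {"x": 0, "y": 0.001, "z": 0.03, "rx": 0, "ry": 0, "rz": 0, "hand": 0.5},
    {"x": 0, "y": 0, "z": 0.023, "rx": 0, "ry": 0, "rz": 0, "hand": 0.5},
    {"x": 0, "y": 0, "z": 0, "rx": 0, "ry": 0, "rz": 0, "hand": 0.8},
    {"x": 0, "y": 0, "z": 0, "rx": 0, "ry": 0, "rz": 0, "hand": 1},
    {"x": 0, "y": 0, "z": 0, "rx": 0, "ry": 0, "rz": 0, "hand": 1},
    {"x": 0, "y": 0, "z": 0, "rx": 0, "ry": 0, "rz": 0, "hand": 1},
    {"x": 0, "y": 0, "z": -0.025, "rx": 0, "ry": 0, "rz": 0, "hand": 1},
    {"x": 0, "y": 0, "z": -0.03, "rx": 0, "ry": 0, "rz": 0, "hand": 1},
    {"x": 0, "y": 0, "z": 0, "rx": 0, "ry": 0, "rz": 0, "hand": 1}
  ]
}}

```text
t: 10.95
ee_pos: [0.5574, -0.0103, 0.107]
tcp_rot: [2.22, 2.219, 0.005]
force: [0.8, 0.9, -0.6]
finger_gap: 0.115
grip_force: 58.8
```

>>> {"name": "move_arm", "arguments": {
  "plan": [
    {"x": -0.04, "y": 0, "z": 0, "rx": 0, "ry": 0, "rz": 0, "hand": 1},
    {"x": -0.04, "y": -0.001, "z": 0, "rx": 0, "ry": 0, "rz": 0, "hand": 1},
    {"x": -0.038, "y": 0, "z": 0, "rx": 0, "ry": 0, "rz": 0, "hand": 1},
    {"x": 0, "y": 0, "z": 0.025, "rx": 0, "ry": 0, "rz": 0, "hand": 1},
    {"x": 0, "y": 0, "z": 0.02, "rx": 0, "ry": 0, "rz": 0, "hand": 1},
    {"x": 0, "y": 0, "z": 0.01, "rx": 0, "ry": 0, "rz": 0, "hand": 1},
    {"x": 0, "y": 0, "z": 0, "rx": 0, "ry": 0, "rz": 0, "hand": 1}
  ]
}}

```text
t: 11.82
ee_pos: [0.5546, -0.1283, 0.0491]
tcp_rot: [-2.221, -2.221, 0.001]
force: [0.5, 0.1, 0.1]
finger_gap: 0.111
grip_force: 62.2
```

>>> {"name": "move_arm", "arguments": {
  "plan": [
    {"x": 0, "y": 0, "z": 0.002, "rx": 0, "ry": 0, "rz": 0, "hand": 0.6},
    {"x": 0, "y": 0, "z": 0, "rx": 0, "ry": 0, "rz": 0, "hand": 0.6},
    {"x": 0, "y": 0, "z": -0.05, "rx": 0, "ry": 0, "rz": 0, "hand": 0.6},
    {"x": 0, "y": 0, "z": -0.05, "rx": 0, "ry": 0, "rz": 0, "hand": 0.6},
    {"x": 0.005, "y": 0.05, "z": 0, "rx": 0, "ry": 0, "rz": 0, "hand": 0.4},
    {"x": 0, "y": 0.05, "z": 0, "rx": 0, "ry": 0, "rz": 0, "hand": 0.4},
    {"x": 0, "y": 0.042, "z": 0, "rx": 0, "ry": 0, "rz": 0, "hand": 0.4},
    {"x": 0, "y": 0, "z": 0, "rx": 0, "ry": 0, "rz": -0.13, "hand": 0.4},
    {"x": 0, "y": 0, "z": 0, "rx": 0, "ry": 0, "rz": -0.13, "hand": 0.4},
    {"x": 0, "y": 0, "z": 0, "rx": 0, "ry": 0, "rz": 0, "hand": 0.4}
  ]
}}

```text
t: 13.08
ee_pos: [0.697, -0.1234, 0.1473]
tcp_rot: [-1.916, -2.49, -0.0]
force: [0.8, -0.6, 0.6]
finger_gap: 0.6
grip_force: 0.0
```

```bash
cat > look.py <<'E'
from h import *
for n in ['side','scene','wrist']:
    print(n)
    for b in bars(env.grab_frame(n)): print(b)
s=env.get_state(); print(s['ee_pos'],s['tcp_rot'])
E
python3 look.py
```

```text
side
(0.696, -0.12, 0.049, 0.044, 0.011, -74.8, 45, [305.0, 170.0])
(0.553, -0.125, 0.052, 0.047, 0.013, 90.0, 69, [353.0, 180.0])
(0.699, 0.008, 0.047, 0.08, 0.014, -84.7, 94, [283.0, 193.0])
(0.698, 0.17, 0.047, 0.109, 0.014, 77.2, 164, [252.0, 228.0])
(0.514, 0.306, 0.047, 0.077, 0.012, -84.4, 157, [294.0, 289.0])
(0.43, 0.349, 0.047, 0.106, 0.012, 76.8, 267, [321.0, 316.0])
scene
(0.429, 0.338, 0.048, 0.095, 0.01, 77.6, 35, [240.0, 183.0])
(0.513, 0.298, 0.047, 0.067, 0.009, -83.5, 33, [265.0, 183.0])
(0.698, 0.166, 0.046, 0.103, 0.009, 75.3, 42, [323.0, 187.0])
(0.698, 0.003, 0.046, 0.072, 0.011, -85.9, 49, [345.0, 206.0])
(0.698, -0.127, 0.047, 0.044, 0.012, -73.0, 48, [364.0, 223.0])
(0.554, -0.129, 0.05, 0.049, 0.012, -89.2, 64, [326.0, 236.0])
wrist
(0.696, 0.019, 0.046, 0.013, 0.003, -83.3, 66, [369.0, 10.0])
(0.7, -0.003, 0.047, 0.058, 0.01, -88.6, 494, [368.0, 50.0])
(0.697, -0.002, 0.046, 0.022, 0.003, -87.7, 79, [362.0, 43.0])
(0.556, -0.127, 0.051, 0.045, 0.011, -89.8, 473, [143.0, 162.0])
(0.559, -0.142, 0.037, 0.008, 0.003, -57.9, 21, [153.0, 179.0])
(0.698, -0.122, 0.046, 0.043, 0.011, -76.5, 253, [322.0, 198.0])
(0.696, -0.13, 0.047, 0.025, 0.004, -75.3, 84, [315.0, 210.0])
[ 0.69694933 -0.12329634  0.14737006] [-1.91827751e+00 -2.48793076e+00  3.39023936e-05]
```

>>> {"name": "move_arm", "arguments": {
  "plan": [
    {"x": 0, "y": 0, "z": 0.04, "rx": 0, "ry": 0, "rz": 0, "hand": 0.4},
    {"x": 0, "y": 0, "z": 0.04, "rx": 0, "ry": 0, "rz": 0, "hand": 0.4},
    {"x": 0, "y": 0, "z": 0.024, "rx": 0, "ry": 0, "rz": 0, "hand": 0.6},
    {"x": 0, "y": 0, "z": 0, "rx": 0, "ry": 0, "rz": 0, "hand": 1},
    {"x": 0, "y": 0, "z": 0, "rx": 0, "ry": 0, "rz": 0, "hand": 1},
    {"x": 0, "y": 0, "z": 0, "rx": 0, "ry": 0, "rz": 0, "hand": 1},
    {"x": 0, "y": 0, "z": 0, "rx": 0, "ry": 0, "rz": 0, "hand": 1},
    {"x": 0, "y": 0, "z": -0.03, "rx": 0, "ry": 0, "rz": 0, "hand": 1},
    {"x": 0, "y": 0, "z": -0.05, "rx": 0, "ry": 0, "rz": 0.13, "hand": 1},
    {"x": 0, "y": 0, "z": 0, "rx": 0, "ry": 0, "rz": 0.13, "hand": 1}
  ]
}}

```text
t: 14.48
ee_pos: [0.6991, -0.1238, 0.128]
tcp_rot: [2.223, 2.213, 0.007]
force: [0.5, -0.0, -0.8]
finger_gap: 0.114
grip_force: 58.4
```

>>> {"name": "move_arm", "arguments": {
  "plan": [
    {"x": 0.027, "y": -0.049, "z": 0, "rx": 0, "ry": 0, "rz": 0, "hand": 1},
    {"x": 0.027, "y": -0.049, "z": 0, "rx": 0, "ry": 0, "rz": 0, "hand": 1},
    {"x": 0.027, "y": -0.049, "z": 0, "rx": 0, "ry": 0, "rz": 0, "hand": 1},
    {"x": 0.027, "y": -0.049, "z": 0, "rx": 0, "ry": 0, "rz": 0, "hand": 1},
    {"x": 0.027, "y": -0.049, "z": 0, "rx": 0, "ry": 0, "rz": 0, "hand": 1},
    {"x": 0, "y": 0, "z": 0, "rx": 0, "ry": 0, "rz": 0, "hand": 1}
  ]
}}

```text
t: 15.22
ee_pos: [0.4493, 0.0133, 0.1239]
tcp_rot: [-2.218, -2.224, 0.001]
force: [1.5, 0.2, 0.3]
finger_gap: 0.126
grip_force: 44.5
```

```bash
cat look.py|head -0; python3 look.py
```

```text
side
(0.553, -0.124, 0.051, 0.044, 0.01, -89.3, 55, [352.0, 181.0])
(0.698, 0.008, 0.048, 0.078, 0.012, -87.5, 99, [283.0, 193.0])
(0.699, 0.171, 0.048, 0.103, 0.013, 75.1, 165, [252.0, 228.0])
(0.514, 0.307, 0.048, 0.073, 0.012, -85.5, 158, [294.0, 289.0])
(0.43, 0.349, 0.047, 0.104, 0.011, 77.3, 269, [321.0, 316.0])
scene
(0.429, 0.339, 0.047, 0.097, 0.01, 77.7, 35, [240.0, 183.0])
(0.698, 0.166, 0.047, 0.106, 0.009, 75.3, 41, [323.0, 187.0])
(0.697, 0.004, 0.047, 0.073, 0.011, -86.9, 51, [345.0, 206.0])
(0.555, -0.129, 0.05, 0.046, 0.013, 88.4, 63, [326.0, 236.0])
wrist
(0.696, -0.012, 0.043, 0.005, 0.002, 81.7, 21, [635.0, 240.0])
(0.696, -0.02, 0.043, 0.007, 0.003, -86.7, 28, [632.0, 251.0])
[0.45306745 0.01160956 0.12379371] [2.22087937e+00 2.22046800e+00 1.96466265e-03]
```

```bash
cat > held.py <<'E'
from h import *
for n in ['side','scene','wrist']:
    print(n,bars(env.grab_frame(n),.03,.15,40))
s=env.get_state(); print(s['ee_pos'],s['tcp_rot'],s['grip_force'],s['finger_gap'])
E
python3 held.py | grep -v xx
```

```text
side [(0.554, -0.12, 0.05, 0.038, 0.012, 88.2, 50, [351.0, 182.0]), (0.699, 0.006, 0.048, 0.081, 0.013, -87.7, 94, [284.0, 193.0]), (0.452, 0.022, 0.128, 0.03, 0.015, 70.7, 87, [369.0, 199.0]), (0.699, 0.171, 0.047, 0.105, 0.013, 73.9, 168, [252.0, 228.0]), (0.514, 0.306, 0.047, 0.075, 0.012, -85.1, 158, [294.0, 289.0]), (0.43, 0.349, 0.048, 0.105, 0.012, 77.4, 272, [321.0, 316.0])]
scene [(0.697, 0.163, 0.047, 0.101, 0.009, 75.9, 41, [323.0, 187.0]), (0.457, 0.003, 0.126, 0.035, 0.014, 73.6, 49, [279.0, 207.0]), (0.698, 0.003, 0.046, 0.071, 0.012, -88.7, 47, [344.0, 205.0]), (0.554, -0.129, 0.05, 0.047, 0.012, -88.8, 64, [326.0, 236.0])]
wrist []
[0.45275532 0.01126626 0.12330454] [2.22223604e+00 2.22004591e+00 4.61306221e-04] 58.363927602767944 0.1150611035929698
```

>>> {"name": "move_arm", "arguments": {
  "plan": [
    {"x": 0, "y": 0, "z": 0.03, "rx": 0, "ry": 0, "rz": 0, "hand": 1},
    {"x": 0, "y": 0, "z": 0.03, "rx": 0, "ry": 0, "rz": 0, "hand": 1},
    {"x": 0, "y": 0, "z": 0.012, "rx": 0, "ry": 0, "rz": 0, "hand": 1},
    {"x": 0, "y": 0, "z": 0, "rx": 0, "ry": 0, "rz": 0, "hand": 1},
    {"x": 0, "y": 0, "z": 0, "rx": 0, "ry": 0, "rz": 0, "hand": 1}
  ]
}}

```text
t: 16.15
ee_pos: [0.4525, 0.0117, 0.052]
tcp_rot: [2.221, 2.221, 0.001]
force: [0.0, -0.2, -1.1]
finger_gap: 0.114
grip_force: 58.5
```

>>> {"name": "move_arm", "arguments": {
  "plan": [
    {"x": 0, "y": 0, "z": 0.001, "rx": 0, "ry": 0, "rz": 0, "hand": 0.6},
    {"x": 0, "y": 0, "z": 0, "rx": 0, "ry": 0, "rz": 0, "hand": 0.6},
    {"x": 0, "y": 0, "z": -0.05, "rx": 0, "ry": 0, "rz": 0, "hand": 0.6},
    {"x": 0, "y": 0, "z": -0.05, "rx": 0, "ry": 0, "rz": 0, "hand": 0.6},
    {"x": -0.003, "y": 0.049, "z": 0, "rx": 0, "ry": 0, "rz": 0, "hand": 0.4},
    {"x": -0.002, "y": 0.049, "z": 0, "rx": 0, "ry": 0, "rz": 0, "hand": 0.4},
    {"x": -0.002, "y": 0.049, "z": 0, "rx": 0, "ry": 0, "rz": 0, "hand": 0.4},
    {"x": 0, "y": 0.049, "z": 0, "rx": 0, "ry": 0, "rz": 0, "hand": 0.4},
    {"x": 0, "y": 0.049, "z": 0, "rx": 0, "ry": 0, "rz": -0.05, "hand": 0.4},
    {"x": 0, "y": 0, "z": 0, "rx": 0, "ry": 0, "rz": 0, "hand": 0.4}
  ]
}}

```text
t: 17.4
ee_pos: [0.699, 0.0047, 0.1497]
tcp_rot: [2.164, 2.277, 0.001]
force: [-1.4, 0.4, 0.2]
finger_gap: 0.6
grip_force: 0.0
```

```bash
python3 look.py
```

```text
side
(0.554, -0.126, 0.052, 0.047, 0.01, -85.7, 54, [352.0, 180.0])
(0.698, 0.007, 0.048, 0.079, 0.012, -86.9, 96, [283.0, 193.0])
(0.453, 0.013, 0.051, 0.048, 0.012, 88.7, 86, [369.0, 217.0])
(0.699, 0.172, 0.048, 0.103, 0.014, 73.7, 164, [252.0, 228.0])
(0.514, 0.306, 0.047, 0.074, 0.012, -85.4, 163, [294.0, 289.0])
(0.43, 0.35, 0.047, 0.103, 0.012, 76.7, 272, [321.0, 316.0])
scene
(0.429, 0.34, 0.047, 0.099, 0.01, 77.6, 35, [240.0, 183.0])
(0.512, 0.299, 0.046, 0.073, 0.011, -80.5, 34, [265.0, 183.0])
(0.698, 0.165, 0.047, 0.1, 0.009, 76.2, 39, [323.0, 186.0])
(0.699, 0.004, 0.047, 0.074, 0.012, -87.2, 50, [344.0, 206.0])
(0.453, 0.007, 0.05, 0.04, 0.012, 88.0, 47, [279.0, 223.0])
(0.554, -0.131, 0.05, 0.047, 0.012, -88.6, 59, [326.0, 236.0])
wrist
(0.692, 0.135, 0.047, 0.034, 0.011, 75.9, 565, [321.0, 25.0])
(0.456, 0.012, 0.051, 0.045, 0.01, 88.9, 846, [19.0, 178.0])
(0.7, 0.008, 0.047, 0.074, 0.011, -87.4, 867, [323.0, 195.0])
(0.554, -0.121, 0.051, 0.009, 0.003, 83.1, 17, [155.0, 329.0])
[0.69623816 0.00467099 0.15016586] [-2.16525644e+00 -2.27541228e+00  1.05407521e-03]
```

>>> {"name": "move_arm", "arguments": {
  "plan": [
    {"x": 0, "y": 0, "z": 0.04, "rx": 0, "ry": 0, "rz": 0, "hand": 0.4},
    {"x": 0, "y": 0, "z": 0.04, "rx": 0, "ry": 0, "rz": 0, "hand": 0.4},
    {"x": 0, "y": 0, "z": 0.027, "rx": 0, "ry": 0, "rz": 0, "hand": 0.6},
    {"x": 0, "y": 0, "z": 0, "rx": 0, "ry": 0, "rz": 0, "hand": 1},
    {"x": 0, "y": 0, "z": 0, "rx": 0, "ry": 0, "rz": 0, "hand": 1},
    {"x": 0, "y": 0, "z": 0, "rx": 0, "ry": 0, "rz": 0, "hand": 1},
    {"x": 0, "y": 0, "z": 0, "rx": 0, "ry": 0, "rz": 0, "hand": 1},
    {"x": 0, "y": 0, "z": -0.03, "rx": 0, "ry": 0, "rz": 0, "hand": 1},
    {"x": 0, "y": 0, "z": -0.05, "rx": 0, "ry": 0, "rz": 0.05, "hand": 1},
    {"x": 0, "y": 0, "z": 0, "rx": 0, "ry": 0, "rz": 0, "hand": 1}
  ]
}}

```text
t: 18.8
ee_pos: [0.6991, 0.0046, 0.1278]
tcp_rot: [2.219, 2.217, 0.008]
force: [-0.1, -0.2, -1.6]
finger_gap: 0.112
grip_force: 58.5
```

>>> {"name": "move_arm", "arguments": {
  "plan": [
    {"x": -0.03, "y": -0.049, "z": 0, "rx": 0, "ry": 0, "rz": 0, "hand": 1},
    {"x": -0.03, "y": -0.049, "z": 0, "rx": 0, "ry": 0, "rz": 0, "hand": 1},
    {"x": -0.03, "y": -0.048, "z": 0, "rx": 0, "ry": 0, "rz": 0, "hand": 1},
    {"x": -0.028, "y": -0.048, "z": 0, "rx": 0, "ry": 0, "rz": 0, "hand": 1},
    {"x": 0, "y": 0, "z": 0, "rx": 0, "ry": 0, "rz": 0, "hand": 1},
    {"x": 0, "y": 0, "z": 0, "rx": 0, "ry": 0, "rz": 0, "hand": 1}
  ]
}}

```text
t: 19.55
ee_pos: [0.5036, -0.113, 0.1234]
tcp_rot: [2.221, 2.221, 0.001]
force: [-0.1, -0.1, -1.0]
finger_gap: 0.121
grip_force: 58.7
```

```bash
python3 held.py
```

```text
side [(0.506, -0.091, 0.129, 0.042, 0.019, -77.2, 88, [365.0, 170.0]), (0.453, 0.011, 0.051, 0.05, 0.011, -89.1, 86, [369.0, 217.0]), (0.699, 0.171, 0.047, 0.106, 0.011, 75.1, 165, [252.0, 228.0]), (0.514, 0.306, 0.047, 0.075, 0.012, -85.0, 159, [294.0, 289.0]), (0.43, 0.349, 0.047, 0.106, 0.011, 77.0, 270, [321.0, 316.0])]
scene [(0.507, -0.138, 0.128, 0.028, 0.019, 76.8, 64, [313.0, 223.0]), (0.451, 0.006, 0.05, 0.042, 0.009, -85.3, 46, [279.0, 223.0]), (0.554, -0.131, 0.049, 0.046, 0.013, 88.2, 62, [326.0, 236.0])]
wrist []
[ 0.50373947 -0.11258816  0.12311059] [2.22003724e+00 2.22279225e+00 4.11608581e-04] 58.71798634529114 0.12013242697218947
```

>>> {"name": "move_arm", "arguments": {
  "plan": [
    {"x": 0, "y": 0, "z": 0.03, "rx": 0, "ry": 0, "rz": 0, "hand": 1},
    {"x": 0, "y": 0, "z": 0.03, "rx": 0, "ry": 0, "rz": 0, "hand": 1},
    {"x": 0, "y": 0, "z": 0.012, "rx": 0, "ry": 0, "rz": 0, "hand": 1},
    {"x": 0, "y": 0, "z": 0, "rx": 0, "ry": 0, "rz": 0, "hand": 1},
    {"x": 0, "y": 0, "z": 0, "rx": 0, "ry": 0, "rz": 0, "hand": 1},
    {"x": 0, "y": 0, "z": 0.001, "rx": 0, "ry": 0, "rz": 0, "hand": 0.65},
    {"x": 0, "y": 0, "z": 0, "rx": 0, "ry": 0, "rz": 0, "hand": 0.65},
    {"x": 0, "y": 0, "z": -0.05, "rx": 0, "ry": 0, "rz": 0, "hand": 0.65},
    {"x": 0, "y": 0, "z": -0.05, "rx": 0, "ry": 0, "rz": 0, "hand": 0.65},
    {"x": 0, "y": 0, "z": 0, "rx": 0, "ry": 0, "rz": 0, "hand": 0.65}
  ]
}}

```text
t: 20.95
ee_pos: [0.5046, -0.1136, 0.1537]
tcp_rot: [2.219, 2.218, 0.006]
force: [-0.2, 0.3, -0.8]
finger_gap: 0.347
grip_force: 0.0
```

>>> {"name": "move_arm", "arguments": {
  "plan": [
    {"x": 0.046, "y": 0.001, "z": 0, "rx": 0, "ry": 0, "rz": 0, "hand": 0.4},
    {"x": 0.046, "y": 0.001, "z": 0, "rx": 0, "ry": 0, "rz": 0, "hand": 0.4},
    {"x": 0.046, "y": 0.001, "z": 0, "rx": 0, "ry": 0, "rz": 0, "hand": 0.4},
    {"x": 0.046, "y": 0.001, "z": 0, "rx": 0, "ry": 0, "rz": 0, "hand": 0.4},
    {"x": 0.046, "y": 0.001, "z": 0, "rx": 0, "ry": 0, "rz": 0, "hand": 0.4},
    {"x": 0.046, "y": 0.001, "z": 0, "rx": 0, "ry": 0, "rz": 0, "hand": 0.4},
    {"x": 0.046, "y": 0.001, "z": 0, "rx": 0, "ry": 0, "rz": 0, "hand": 0.4},
    {"x": 0.046, "y": 0.001, "z": 0, "rx": 0, "ry": 0, "rz": 0, "hand": 0.4},
    {"x": 0.046, "y": 0.001, "z": 0, "rx": 0, "ry": 0, "rz": -0.08, "hand": 0.4},
    {"x": 0, "y": 0, "z": 0, "rx": 0, "ry": 0, "rz": 0, "hand": 0.4}
  ]
}}

```text
t: 22.2
ee_pos: [0.5108, 0.3045, 0.1494]
tcp_rot: [-2.123, -2.314, -0.0]
force: [-0.6, -0.7, -0.2]
finger_gap: 0.604
grip_force: 0.0
```

```bash
python3 look.py
```

```text
side
(0.553, -0.125, 0.052, 0.04, 0.009, 85.8, 30, [353.0, 178.0])
(0.508, -0.107, 0.052, 0.068, 0.011, 88.2, 51, [366.0, 185.0])
(0.452, 0.011, 0.051, 0.049, 0.012, -89.8, 87, [369.0, 217.0])
(0.703, 0.181, 0.048, 0.083, 0.011, 74.5, 82, [249.0, 229.0])
(0.514, 0.307, 0.048, 0.073, 0.012, -84.8, 159, [294.0, 289.0])
(0.429, 0.349, 0.047, 0.105, 0.012, 77.2, 268, [321.0, 316.0])
scene
(0.429, 0.343, 0.047, 0.099, 0.01, 78.3, 33, [240.0, 183.0])
(0.512, 0.301, 0.046, 0.073, 0.01, -80.4, 36, [265.0, 183.0])
(0.697, 0.16, 0.047, 0.089, 0.011, 75.8, 42, [323.0, 188.0])
(0.453, 0.008, 0.049, 0.044, 0.011, 88.7, 44, [279.0, 223.0])
(0.507, -0.116, 0.05, 0.075, 0.013, 88.6, 79, [311.0, 237.0])
(0.554, -0.131, 0.05, 0.047, 0.014, -87.7, 62, [326.0, 236.0])
wrist
(0.432, 0.348, 0.047, 0.102, 0.01, 77.0, 1526, [222.0, 130.0])
(0.515, 0.305, 0.047, 0.074, 0.012, -84.7, 964, [323.0, 193.0])
(0.711, 0.217, 0.047, 0.009, 0.008, 78.6, 58, [530.0, 307.0])
(0.685, 0.124, 0.047, 0.009, 0.004, -39.8, 43, [478.0, 385.0])
[0.51193155 0.2997994  0.14978608] [ 2.13191280e+00  2.30722938e+00 -1.73344040e-03]
```

>>> {"name": "move_arm", "arguments": {
  "plan": [
    {"x": 0.003, "y": 0.002, "z": 0.04, "rx": 0, "ry": 0, "rz": 0, "hand": 0.4},
    {"x": 0, "y": 0, "z": 0.04, "rx": 0, "ry": 0, "rz": 0, "hand": 0.4},
    {"x": 0, "y": 0, "z": 0.027, "rx": 0, "ry": 0, "rz": 0, "hand": 0.6},
    {"x": 0, "y": 0, "z": 0, "rx": 0, "ry": 0, "rz": 0, "hand": 1},
    {"x": 0, "y": 0, "z": 0, "rx": 0, "ry": 0, "rz": 0, "hand": 1},
    {"x": 0, "y": 0, "z": 0, "rx": 0, "ry": 0, "rz": 0, "hand": 1},
    {"x": 0, "y": 0, "z": 0, "rx": 0, "ry": 0, "rz": 0, "hand": 1},
    {"x": 0, "y": 0, "z": -0.03, "rx": 0, "ry": 0, "rz": 0, "hand": 1},
    {"x": 0, "y": 0, "z": -0.05, "rx": 0, "ry": 0, "rz": 0.08, "hand": 1},
    {"x": 0, "y": 0, "z": 0, "rx": 0, "ry": 0, "rz": 0, "hand": 1}
  ]
}}

```text
t: 23.6
ee_pos: [0.5154, 0.3049, 0.127]
tcp_rot: [2.222, 2.219, 0.009]
force: [-0.0, 1.2, -2.0]
finger_gap: 0.12
grip_force: 58.5
```

>>> {"name": "move_arm", "arguments": {
  "plan": [
    {"x": -0.044, "y": -0.0015, "z": 0, "rx": 0, "ry": 0, "rz": 0, "hand": 1},
    {"x": -0.044, "y": -0.0015, "z": 0, "rx": 0, "ry": 0, "rz": 0, "hand": 1},
    {"x": -0.044, "y": -0.0015, "z": 0, "rx": 0, "ry": 0, "rz": 0, "hand": 1},
    {"x": -0.044, "y": -0.0015, "z": 0, "rx": 0, "ry": 0, "rz": 0, "hand": 1},
    {"x": -0.044, "y": -0.0015, "z": 0, "rx": 0, "ry": 0, "rz": 0, "hand": 1},
    {"x": -0.044, "y": -0.0015, "z": 0, "rx": 0, "ry": 0, "rz": 0, "hand": 1},
    {"x": -0.043, "y": -0.001, "z": 0, "rx": 0, "ry": 0, "rz": 0, "hand": 1},
    {"x": 0, "y": 0, "z": 0, "rx": 0, "ry": 0, "rz": 0, "hand": 1},
    {"x": 0, "y": 0, "z": 0, "rx": 0, "ry": 0, "rz": 0, "hand": 1}
  ]
}}

```text
t: 24.72
ee_pos: [0.5037, -0.0026, 0.1231]
tcp_rot: [-2.221, -2.222, -0.0]
force: [-0.1, 0.9, -1.3]
finger_gap: 0.119
grip_force: 58.6
```

```bash
python3 held.py
```

```text
side [(0.502, -0.093, 0.052, 0.104, 0.015, -82.0, 52, [368.0, 184.0]), (0.506, 0.02, 0.127, 0.043, 0.018, -83.5, 107, [350.0, 193.0]), (0.453, 0.013, 0.052, 0.046, 0.011, -89.5, 84, [369.0, 217.0]), (0.698, 0.171, 0.048, 0.104, 0.012, 74.7, 165, [252.0, 228.0]), (0.43, 0.35, 0.047, 0.104, 0.012, 77.1, 264, [321.0, 316.0])]
scene [(0.697, 0.165, 0.047, 0.1, 0.009, 75.3, 41, [323.0, 187.0]), (0.506, -0.028, 0.127, 0.037, 0.016, 75.5, 52, [297.0, 206.0]), (0.453, 0.008, 0.05, 0.043, 0.011, 87.2, 48, [279.0, 223.0]), (0.506, -0.114, 0.05, 0.075, 0.011, -88.4, 83, [311.0, 237.0]), (0.554, -0.13, 0.05, 0.048, 0.012, 88.7, 63, [326.0, 235.0])]
wrist [(0.684, 0.125, 0.043, 0.015, 0.006, -84.3, 147, [605.0, 18.0]), (0.505, 0.034, 0.127, 0.015, 0.008, -0.6, 295, [318.0, 186.0]), (0.458, 0.01, 0.05, 0.013, 0.004, 86.7, 48, [253.0, 199.0]), (0.504, 0.017, 0.128, 0.025, 0.01, -89.1, 448, [316.0, 229.0]), (0.457, -0.002, 0.051, 0.01, 0.005, -87.8, 47, [253.0, 213.0]), (0.502, -0.005, 0.127, 0.01, 0.004, 76.4, 54, [313.0, 274.0]), (0.504, -0.019, 0.128, 0.029, 0.01, 89.7, 254, [319.0, 305.0])]
[ 0.50378492 -0.00198823  0.12316445] [-2.21929488e+00 -2.22316432e+00 -1.93913199e-04] 58.552225828170776 0.11797787388495579
```

>>> {"name": "move_arm", "arguments": {
  "plan": [
    {"x": -0.006, "y": 0, "z": 0.03, "rx": 0, "ry": 0, "rz": 0, "hand": 1},
    {"x": 0, "y": 0, "z": 0.03, "rx": 0, "ry": 0, "rz": 0, "hand": 1},
    {"x": 0, "y": 0, "z": 0.012, "rx": 0, "ry": 0, "rz": 0, "hand": 1},
    {"x": 0, "y": 0, "z": 0, "rx": 0, "ry": 0, "rz": 0, "hand": 1},
    {"x": 0, "y": 0, "z": 0, "rx": 0, "ry": 0, "rz": 0, "hand": 1},
    {"x": 0, "y": 0, "z": 0.001, "rx": 0, "ry": 0, "rz": 0, "hand": 0.65},
    {"x": 0, "y": 0, "z": 0, "rx": 0, "ry": 0, "rz": 0, "hand": 0.65},
    {"x": 0, "y": 0, "z": -0.05, "rx": 0, "ry": 0, "rz": 0, "hand": 0.65},
    {"x": 0, "y": 0, "z": -0.05, "rx": 0, "ry": 0, "rz": 0, "hand": 0.65},
    {"x": 0, "y": 0, "z": 0, "rx": 0, "ry": 0, "rz": 0, "hand": 0.65}
  ]
}}

```text
t: 26.12
ee_pos: [0.5055, -0.0091, 0.1537]
tcp_rot: [2.219, 2.218, 0.007]
force: [-0.7, -0.3, -0.4]
finger_gap: 0.351
grip_force: 0.0
```

>>> {"name": "move_arm", "arguments": {
  "plan": [
    {"x": 0.044, "y": 0.049, "z": 0, "rx": 0, "ry": 0, "rz": 0, "hand": 0.4},
    {"x": 0.044, "y": 0.049, "z": 0, "rx": 0, "ry": 0, "rz": 0, "hand": 0.4},
    {"x": 0.044, "y": 0.048, "z": 0, "rx": 0, "ry": 0, "rz": 0, "hand": 0.4},
    {"x": 0.044, "y": 0.048, "z": 0, "rx": 0, "ry": 0, "rz": 0, "hand": 0.4},
    {"x": 0, "y": 0, "z": 0, "rx": 0, "ry": 0, "rz": 0.13, "hand": 0.4},
    {"x": 0, "y": 0, "z": 0, "rx": 0, "ry": 0, "rz": 0.13, "hand": 0.4},
    {"x": 0, "y": 0, "z": 0, "rx": 0, "ry": 0, "rz": 0, "hand": 0.4},
    {"x": 0, "y": 0, "z": 0, "rx": 0, "ry": 0, "rz": 0, "hand": 0.4}
  ]
}}

```text
t: 27.12
ee_pos: [0.6888, 0.1588, 0.15]
tcp_rot: [-2.488, -1.918, 0.001]
force: [-0.0, -0.1, 0.5]
finger_gap: 0.603
grip_force: 0.0
```

```bash
python3 look.py
```

```text
side
(0.554, -0.124, 0.053, 0.044, 0.01, -88.2, 27, [353.0, 178.0])
(0.508, -0.11, 0.052, 0.07, 0.01, 89.3, 43, [366.0, 185.0])
(0.505, -0.007, 0.052, 0.078, 0.013, -88.7, 113, [353.0, 208.0])
(0.452, 0.012, 0.052, 0.048, 0.011, 89.8, 89, [369.0, 218.0])
(0.699, 0.171, 0.047, 0.105, 0.011, 75.7, 162, [252.0, 228.0])
(0.43, 0.349, 0.047, 0.104, 0.012, 77.3, 265, [321.0, 316.0])
scene
(0.428, 0.339, 0.048, 0.096, 0.01, 78.1, 35, [240.0, 183.0])
(0.698, 0.165, 0.047, 0.106, 0.009, 75.0, 42, [323.0, 187.0])
(0.505, -0.01, 0.05, 0.077, 0.012, -89.0, 71, [296.0, 221.0])
(0.453, 0.007, 0.05, 0.041, 0.011, 89.7, 47, [279.0, 223.0])
(0.507, -0.114, 0.051, 0.073, 0.012, -89.9, 79, [311.0, 237.0])
(0.553, -0.13, 0.05, 0.045, 0.013, 89.6, 59, [326.0, 236.0])
wrist
(0.701, 0.171, 0.047, 0.103, 0.011, 75.0, 1462, [329.0, 178.0])
(0.507, 0.023, 0.051, 0.017, 0.01, 80.4, 188, [174.0, 377.0])
[0.68892413 0.15870652 0.15029667] [-2.48936875e+00 -1.91616361e+00 -1.50192996e-04]
```

>>> {"name": "move_arm", "arguments": {
  "plan": [
    {"x": 0.0125, "y": 0.007, "z": 0.04, "rx": 0, "ry": 0, "rz": 0, "hand": 0.4},
    {"x": 0, "y": 0, "z": 0.04, "rx": 0, "ry": 0, "rz": 0, "hand": 0.4},
    {"x": 0, "y": 0, "z": 0.027, "rx": 0, "ry": 0, "rz": 0, "hand": 0.6},
    {"x": 0, "y": 0, "z": 0, "rx": 0, "ry": 0, "rz": 0, "hand": 1},
    {"x": 0, "y": 0, "z": 0, "rx": 0, "ry": 0, "rz": 0, "hand": 1},
    {"x": 0, "y": 0, "z": 0, "rx": 0, "ry": 0, "rz": 0, "hand": 1},
    {"x": 0, "y": 0, "z": 0, "rx": 0, "ry": 0, "rz": 0, "hand": 1},
    {"x": 0, "y": 0, "z": -0.03, "rx": 0, "ry": 0, "rz": 0, "hand": 1},
    {"x": 0, "y": 0, "z": -0.05, "rx": 0, "ry": 0, "rz": -0.13, "hand": 1},
    {"x": 0, "y": 0, "z": 0, "rx": 0, "ry": 0, "rz": -0.13, "hand": 1}
  ]
}}

```text
t: 28.52
ee_pos: [0.701, 0.1695, 0.1281]
tcp_rot: [2.214, 2.224, 0.009]
force: [1.2, -0.3, -2.1]
finger_gap: 0.119
grip_force: 58.6
```

>>> {"name": "move_arm", "arguments": {
  "plan": [
    {"x": -0.038, "y": -0.029, "z": 0, "rx": 0, "ry": 0, "rz": 0, "hand": 1},
    {"x": -0.038, "y": -0.029, "z": 0, "rx": 0, "ry": 0, "rz": 0, "hand": 1},
    {"x": -0.038, "y": -0.029, "z": 0, "rx": 0, "ry": 0, "rz": 0, "hand": 1},
    {"x": -0.038, "y": -0.028, "z": 0, "rx": 0, "ry": 0, "rz": 0, "hand": 1},
    {"x": -0.037, "y": -0.028, "z": 0, "rx": 0, "ry": 0, "rz": 0, "hand": 1},
    {"x": 0, "y": 0, "z": 0, "rx": 0, "ry": 0, "rz": 0, "hand": 1},
    {"x": 0, "y": 0, "z": 0, "rx": 0, "ry": 0, "rz": 0, "hand": 1}
  ]
}}

```text
t: 29.4
ee_pos: [0.5565, -0.0196, 0.1239]
tcp_rot: [2.221, 2.221, 0.002]
force: [-0.9, 1.0, -0.9]
finger_gap: 0.113
grip_force: 58.7
```

```bash
python3 held.py
```

```text
side [(0.552, -0.105, 0.052, 0.092, 0.016, -83.0, 69, [352.0, 180.0]), (0.558, 0.011, 0.128, 0.056, 0.019, -82.6, 118, [331.0, 186.0]), (0.507, -0.109, 0.051, 0.079, 0.012, -89.7, 90, [366.0, 187.0]), (0.505, -0.007, 0.051, 0.078, 0.013, -88.9, 113, [353.0, 208.0]), (0.452, 0.011, 0.051, 0.049, 0.011, -89.3, 88, [369.0, 218.0]), (0.43, 0.35, 0.048, 0.103, 0.011, 76.4, 273, [321.0, 316.0])]
scene [(0.56, -0.048, 0.127, 0.051, 0.019, 83.1, 64, [316.0, 205.0]), (0.504, -0.01, 0.051, 0.076, 0.012, -89.7, 72, [296.0, 221.0]), (0.453, 0.009, 0.05, 0.045, 0.012, 86.0, 49, [279.0, 223.0]), (0.507, -0.111, 0.05, 0.08, 0.012, -88.6, 82, [311.0, 237.0]), (0.554, -0.129, 0.05, 0.048, 0.012, -87.2, 61, [326.0, 235.0])]
wrist [(0.557, 0.032, 0.128, 0.01, 0.007, -6.3, 125, [323.0, 155.0]), (0.509, 0.023, 0.051, 0.008, 0.006, -87.9, 55, [248.0, 154.0]), (0.557, 0.025, 0.128, 0.019, 0.01, -87.7, 299, [315.0, 175.0]), (0.509, 0.005, 0.05, 0.025, 0.004, -88.7, 89, [251.0, 181.0]), (0.509, -0.013, 0.05, 0.015, 0.005, -66.8, 49, [252.0, 207.0]), (0.557, 0.001, 0.128, 0.028, 0.01, -89.3, 504, [318.0, 228.0]), (0.509, -0.031, 0.051, 0.021, 0.006, 89.8, 120, [254.0, 229.0]), (0.559, -0.015, 0.128, 0.009, 0.003, -88.2, 55, [325.0, 261.0]), (0.559, -0.021, 0.128, 0.007, 0.004, -63.4, 40, [323.0, 275.0]), (0.553, -0.032, 0.128, 0.007, 0.004, 47.2, 40, [312.0, 295.0]), (0.553, -0.044, 0.128, 0.009, 0.003, 89.3, 51, [312.0, 316.0])]
[ 0.55639265 -0.01894607  0.1233493 ] [2.21991957e+00 2.22283045e+00 7.62949181e-04] 58.679965138435364 0.11871151131807647
```

>>> {"name": "move_arm", "arguments": {
  "plan": [
    {"x": -0.001, "y": 0, "z": 0.03, "rx": 0, "ry": 0, "rz": 0, "hand": 1},
    {"x": 0, "y": 0, "z": 0.03, "rx": 0, "ry": 0, "rz": 0, "hand": 1},
    {"x": 0, "y": 0, "z": 0.012, "rx": 0, "ry": 0, "rz": 0, "hand": 1},
    {"x": 0, "y": 0, "z": 0, "rx": 0, "ry": 0, "rz": 0, "hand": 1},
    {"x": 0, "y": 0, "z": 0, "rx": 0, "ry": 0, "rz": 0, "hand": 1},
    {"x": 0, "y": 0, "z": 0.001, "rx": 0, "ry": 0, "rz": 0, "hand": 0.65},
    {"x": 0, "y": 0, "z": 0, "rx": 0, "ry": 0, "rz": 0, "hand": 0.65},
    {"x": 0, "y": 0, "z": -0.05, "rx": 0, "ry": 0, "rz": 0, "hand": 0.65},
    {"x": 0, "y": 0, "z": -0.05, "rx": 0, "ry": 0, "rz": 0, "hand": 0.65},
    {"x": 0, "y": 0, "z": 0, "rx": 0, "ry": 0, "rz": 0, "hand": 0.65}
  ]
}}

```text
t: 30.8
ee_pos: [0.5577, -0.0209, 0.154]
tcp_rot: [2.219, 2.218, 0.007]
force: [-0.9, -0.8, -1.2]
finger_gap: 0.348
grip_force: 0.0
```

>>> {"name": "move_arm", "arguments": {
  "plan": [
    {"x": 0.046, "y": -0.016, "z": 0, "rx": 0, "ry": 0, "rz": 0, "hand": 0.4},
    {"x": 0.046, "y": -0.016, "z": 0, "rx": 0, "ry": 0, "rz": 0, "hand": 0.4},
    {"x": 0.046, "y": -0.016, "z": 0, "rx": 0, "ry": 0, "rz": 0, "hand": 0.4},
    {"x": 0.046, "y": -0.016, "z": 0, "rx": 0, "ry": 0, "rz": 0, "hand": 0.4},
    {"x": 0.046, "y": -0.016, "z": 0, "rx": 0, "ry": 0, "rz": 0, "hand": 0.4},
    {"x": 0.046, "y": -0.016, "z": 0, "rx": 0, "ry": 0, "rz": 0, "hand": 0.4},
    {"x": 0.046, "y": -0.016, "z": 0, "rx": 0, "ry": 0, "rz": 0, "hand": 0.4},
    {"x": 0.043, "y": -0.015, "z": 0, "rx": 0, "ry": 0, "rz": 0, "hand": 0.4},
    {"x": 0, "y": 0, "z": 0, "rx": 0, "ry": 0, "rz": 0.115, "hand": 0.4},
    {"x": 0, "y": 0, "z": 0, "rx": 0, "ry": 0, "rz": 0.115, "hand": 0.4}
  ]
}}

```text
t: 32.05
ee_pos: [0.4284, 0.3444, 0.1498]
tcp_rot: [2.464, 1.948, -0.001]
force: [-0.0, -0.7, 0.2]
finger_gap: 0.6
grip_force: 0.0
```

```bash
python3 look.py
```

```text
side
(0.551, -0.134, 0.051, 0.027, 0.009, -68.8, 16, [354.0, 176.0])
(0.507, -0.107, 0.053, 0.064, 0.01, 89.1, 52, [366.0, 185.0])
(0.503, -0.006, 0.052, 0.078, 0.011, -87.0, 80, [354.0, 207.0])
(0.453, 0.012, 0.052, 0.051, 0.012, -89.5, 86, [369.0, 218.0])
(0.43, 0.349, 0.047, 0.105, 0.011, 77.1, 270, [321.0, 316.0])
scene
(0.429, 0.342, 0.047, 0.112, 0.01, 77.8, 36, [240.0, 183.0])
(0.558, -0.023, 0.051, 0.105, 0.013, 89.6, 87, [312.0, 218.0])
(0.505, -0.01, 0.051, 0.075, 0.012, -87.6, 67, [295.0, 220.0])
(0.453, 0.008, 0.05, 0.047, 0.011, 87.0, 47, [279.0, 223.0])
(0.506, -0.113, 0.051, 0.075, 0.012, -88.4, 80, [311.0, 237.0])
(0.554, -0.129, 0.05, 0.048, 0.014, -88.0, 63, [326.0, 236.0])
wrist
(0.432, 0.349, 0.047, 0.103, 0.011, 77.0, 1298, [320.0, 190.0])
[0.42868436 0.34412123 0.15000764] [ 2.45944585e+00  1.95427089e+00 -7.84277587e-04]
```

>>> {"name": "move_arm", "arguments": {
  "plan": [
    {"x": 0.003, "y": 0.001, "z": 0.04, "rx": 0, "ry": 0, "rz": 0, "hand": 0.4},
    {"x": 0, "y": 0, "z": 0.04, "rx": 0, "ry": 0, "rz": 0, "hand": 0.4},
    {"x": 0, "y": 0, "z": 0.027, "rx": 0, "ry": 0, "rz": 0, "hand": 0.6},
    {"x": 0, "y": 0, "z": 0, "rx": 0, "ry": 0, "rz": 0, "hand": 1},
    {"x": 0, "y": 0, "z": 0, "rx": 0, "ry": 0, "rz": 0, "hand": 1},
    {"x": 0, "y": 0, "z": 0, "rx": 0, "ry": 0, "rz": 0, "hand": 1},
    {"x": 0, "y": 0, "z": 0, "rx": 0, "ry": 0, "rz": 0, "hand": 1},
    {"x": 0, "y": 0, "z": -0.03, "rx": 0, "ry": 0, "rz": 0, "hand": 1},
    {"x": 0, "y": 0, "z": -0.05, "rx": 0, "ry": 0, "rz": -0.115, "hand": 1},
    {"x": 0, "y": 0, "z": 0, "rx": 0, "ry": 0, "rz": -0.115, "hand": 1}
  ]
}}

```text
t: 33.45
ee_pos: [0.4319, 0.348, 0.127]
tcp_rot: [2.217, 2.225, 0.009]
force: [0.7, -0.6, -1.7]
finger_gap: 0.118
grip_force: 58.5
```

>>> {"name": "move_arm", "arguments": {
  "plan": [
    {"x": -0.044, "y": 0.002, "z": 0, "rx": 0, "ry": 0, "rz": 0, "hand": 1},
    {"x": -0.045, "y": 0.002, "z": 0, "rx": 0, "ry": 0, "rz": 0, "hand": 1},
    {"x": -0.045, "y": 0.002, "z": 0, "rx": 0, "ry": 0, "rz": 0, "hand": 1},
    {"x": -0.045, "y": 0.002, "z": 0, "rx": 0, "ry": 0, "rz": 0, "hand": 1},
    {"x": -0.044, "y": 0.002, "z": 0, "rx": 0, "ry": 0, "rz": 0, "hand": 1},
    {"x": -0.044, "y": 0.002, "z": 0, "rx": 0, "ry": 0, "rz": 0, "hand": 1},
    {"x": -0.044, "y": 0.002, "z": 0, "rx": 0, "ry": 0, "rz": 0, "hand": 1},
    {"x": -0.044, "y": 0.002, "z": 0, "rx": 0, "ry": 0, "rz": 0, "hand": 1},
    {"x": -0.044, "y": 0.002, "z": 0, "rx": 0, "ry": 0, "rz": 0, "hand": 1},
    {"x": -0.044, "y": 0.003, "z": 0, "rx": 0, "ry": 0, "rz": 0, "hand": 1}
  ]
}}

```text
t: 34.7
ee_pos: [0.4517, -0.0976, 0.1238]
tcp_rot: [2.221, 2.221, 0.001]
force: [0.0, -0.6, 0.1]
finger_gap: 0.118
grip_force: 58.5
```

```bash
python3 held.py
```

```text
side [(0.453, -0.065, 0.128, 0.053, 0.017, -86.0, 111, [381.0, 180.0]), (0.553, -0.127, 0.052, 0.047, 0.013, -88.0, 60, [352.0, 180.0]), (0.508, -0.109, 0.053, 0.074, 0.009, -89.9, 43, [366.0, 185.0]), (0.557, -0.018, 0.052, 0.111, 0.012, 89.6, 145, [335.0, 201.0]), (0.505, -0.007, 0.052, 0.078, 0.012, -88.3, 115, [353.0, 208.0]), (0.453, 0.012, 0.052, 0.049, 0.013, 89.6, 87, [369.0, 218.0])]
scene [(0.558, -0.022, 0.05, 0.102, 0.011, 89.4, 85, [312.0, 218.0]), (0.473, -0.091, 0.127, 0.138, 0.025, 65.0, 93, [298.0, 227.0]), (0.507, -0.114, 0.051, 0.077, 0.013, 89.9, 81, [311.0, 237.0]), (0.554, -0.13, 0.05, 0.051, 0.012, -88.0, 63, [326.0, 235.0])]
wrist []
[ 0.45148946 -0.0982049   0.1236767 ] [2.22508465e+00 2.21654103e+00 1.38372087e-04] 58.54991018772125 0.12060634899525483
```

>>> {"name": "move_arm", "arguments": {
  "plan": [
    {"x": -0.001, "y": 0.001, "z": 0.03, "rx": 0, "ry": 0, "rz": 0, "hand": 1},
    {"x": 0, "y": 0, "z": 0.03, "rx": 0, "ry": 0, "rz": 0, "hand": 1},
    {"x": 0, "y": 0, "z": 0.012, "rx": 0, "ry": 0, "rz": 0, "hand": 1},
    {"x": 0, "y": 0, "z": 0, "rx": 0, "ry": 0, "rz": 0, "hand": 1},
    {"x": 0, "y": 0, "z": 0, "rx": 0, "ry": 0, "rz": 0, "hand": 1},
    {"x": 0, "y": 0, "z": 0.001, "rx": 0, "ry": 0, "rz": 0, "hand": 0.65},
    {"x": 0, "y": 0, "z": 0, "rx": 0, "ry": 0, "rz": 0, "hand": 0.65},
    {"x": 0, "y": 0, "z": -0.05, "rx": 0, "ry": 0, "rz": 0, "hand": 0.65},
    {"x": 0, "y": 0, "z": -0.05, "rx": 0, "ry": 0, "rz": 0, "hand": 0.65},
    {"x": 0, "y": 0, "z": -0.04, "rx": 0, "ry": 0, "rz": 0, "hand": 0.65}
  ]
}}

```text
t: 36.1
ee_pos: [0.4526, -0.0972, 0.1925]
tcp_rot: [2.221, 2.221, 0.001]
force: [0.6, -0.6, -1.3]
finger_gap: 0.352
grip_force: 0.0
```

>>> {"name": "move_arm", "arguments": {
  "plan": [
    {"x": 0.03, "y": 0.026, "z": 0, "rx": 0, "ry": 0, "rz": 0, "hand": 0.3},
    {"x": 0.03, "y": 0.026, "z": 0, "rx": 0, "ry": 0, "rz": 0.17, "hand": 0.3},
    {"x": 0, "y": 0, "z": 0, "rx": 0, "ry": 0, "rz": 0.17, "hand": 0.3},
    {"x": 0, "y": 0, "z": 0, "rx": 0, "ry": 0, "rz": 0.17, "hand": 0.3},
    {"x": 0, "y": 0, "z": 0, "rx": 0, "ry": 0, "rz": 0.17, "hand": 0.3},
    {"x": 0, "y": 0, "z": 0, "rx": 0, "ry": 0, "rz": 0.17, "hand": 0.3},
    {"x": 0, "y": 0, "z": 0, "rx": 0, "ry": 0, "rz": 0.17, "hand": 0.3},
    {"x": 0, "y": 0, "z": 0, "rx": 0, "ry": 0, "rz": 0.18, "hand": 0.3},
    {"x": 0, "y": 0, "z": 0, "rx": 0, "ry": 0, "rz": 0.18, "hand": 0.3},
    {"x": 0, "y": 0, "z": -0.02, "rx": 0, "ry": 0, "rz": 0.18, "hand": 0.3}
  ]
}}

```text
t: 37.35
ee_pos: [0.5039, -0.0371, 0.2099]
tcp_rot: [-3.142, -0.007, 0.003]
force: [0.2, 0.4, -0.4]
finger_gap: 0.697
grip_force: 0.0
```

```bash
python3 look.py; python3 - <<'E'
from h import *
for n in ['scene','side','wrist']:
    f=env.grab_frame(n); W=cloud(f); print(n,tray(f),reds(f)[-1][2])
    m=(W[...,2]>.047)&(W[...,2]<.062)&(np.abs(W[...,0]-.5)<.09)&(W[...,1]>.085)&(W[...,1]<.14)
    if m.sum()>20: print('grip',m.sum(),cv2.minAreaRect(W[m][:,:2].astype(np.float32)))
save('wrist3',f,1.25)
E
```

```text
side
(0.553, -0.126, 0.051, 0.05, 0.011, 89.9, 60, [352.0, 180.0])
(0.507, -0.109, 0.052, 0.074, 0.012, -89.7, 81, [365.0, 188.0])
(0.452, -0.092, 0.052, 0.101, 0.011, -89.1, 116, [382.0, 196.0])
(0.558, -0.017, 0.052, 0.111, 0.012, -89.8, 144, [335.0, 200.0])
(0.504, -0.006, 0.052, 0.077, 0.012, -89.2, 117, [353.0, 208.0])
(0.452, 0.014, 0.051, 0.048, 0.012, -88.5, 87, [369.0, 217.0])
scene
(0.558, -0.022, 0.051, 0.104, 0.012, -89.8, 89, [312.0, 218.0])
(0.505, -0.007, 0.05, 0.079, 0.014, 89.2, 71, [296.0, 221.0])
(0.452, 0.006, 0.05, 0.041, 0.01, -82.3, 45, [279.0, 223.0])
(0.453, -0.098, 0.05, 0.104, 0.013, -89.4, 98, [292.0, 239.0])
(0.507, -0.114, 0.051, 0.077, 0.012, -89.2, 79, [311.0, 237.0])
(0.555, -0.131, 0.051, 0.046, 0.015, -89.7, 62, [326.0, 235.0])
wrist
[ 0.5048556  -0.03694177  0.21087195] [-3.14138985e+00 -1.96038865e-02 -2.08329529e-03]
scene (((0.5033601522445679, -0.045785412192344666), (0.16320264339447021, 0.25085756182670593), 0.1420728862285614), 445) [ 0.591 -0.209  0.085]
grip 105 ((0.5035166144371033, 0.11331631243228912), (0.019799815490841866, 0.1062956377863884), 88.33373260498047)
side (((0.5038905739784241, -0.04712003469467163), (0.1631876826286316, 0.2466626912355423), 0.25253304839134216), 731) [ 0.938 -0.261  0.088]
grip 259 ((0.501903235912323, 0.11723934859037399), (0.10431592166423798, 0.019145453348755836), 0.9732869863510132)
wrist (((0.5046201348304749, -0.04439038038253784), (0.16202273964881897, 0.24632710218429565), 0.23881292343139648), 5635) [ 0.593 -0.2    0.086]
grip 1779 ((0.5042396187782288, 0.11367762088775635), (0.01615910232067108, 0.1045021191239357), 89.95909881591797)
```

View pics/wrist3.png

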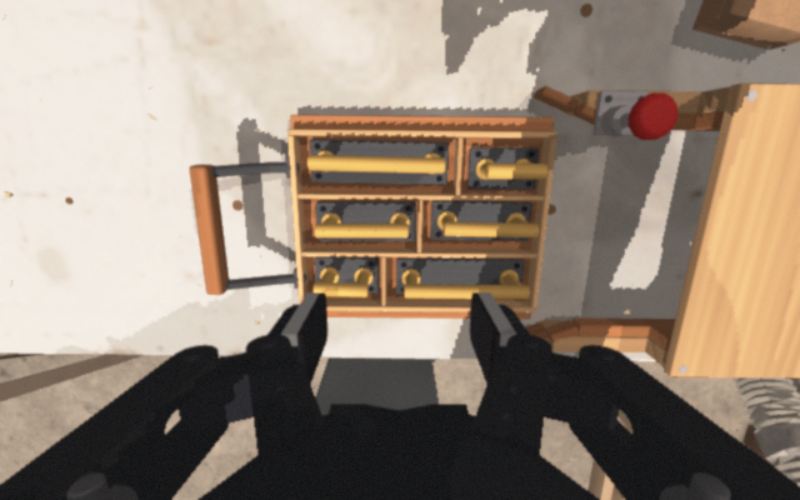

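The picture shows all six handles plate down in cells of their own size: long at (375,165) and (465,290), middle at (365,220) and (485,220), short at (510,170) and (345,275). Next I take the grip.

>>> {"name": "move_arm", "arguments": {
  "plan": [
    {"x": 0, "y": -0.04, "z": 0, "rx": 0, "ry": 0, "rz": 0, "hand": 0.3},
    {"x": 0, "y": -0.04, "z": 0, "rx": 0, "ry": 0, "rz": 0, "hand": 0.3},
    {"x": 0, "y": -0.04, "z": 0, "rx": 0, "ry": 0, "rz": 0, "hand": 0.3},
    {"x": 0, "y": -0.031, "z": 0, "rx": 0, "ry": 0, "rz": 0.01, "hand": 0.3},
    {"x": 0, "y": 0, "z": 0.04, "rx": 0, "ry": 0, "rz": 0, "hand": 0.3},
    {"x": 0, "y": 0, "z": 0.04, "rx": 0, "ry": 0, "rz": 0, "hand": 0.3},
    {"x": 0, "y": 0, "z": 0.04, "rx": 0, "ry": 0, "rz": 0, "hand": 0.3},
    {"x": 0, "y": 0, "z": 0, "rx": 0, "ry": 0, "rz": 0, "hand": 0.3}
  ]
}}

```text
t: 38.65
ee_pos: [0.5014, 0.1131, 0.0882]
tcp_rot: [3.14, 0.003, -0.007]
force: [-0.2, -0.2, -0.0]
finger_gap: 0.699
grip_force: 0.0
```

>>> {"name": "move_arm", "arguments": {
  "plan": [
    {"x": 0.001, "y": 0, "z": 0.02, "rx": 0, "ry": 0, "rz": 0, "hand": 0.3},
    {"x": 0, "y": 0, "z": 0.018, "rx": 0, "ry": 0, "rz": 0, "hand": 0.5},
    {"x": 0, "y": 0, "z": 0, "rx": 0, "ry": 0, "rz": 0, "hand": 0.8},
    {"x": 0, "y": 0, "z": 0, "rx": 0, "ry": 0, "rz": 0, "hand": 1},
    {"x": 0, "y": 0, "z": 0, "rx": 0, "ry": 0, "rz": 0, "hand": 1},
    {"x": 0, "y": 0, "z": 0, "rx": 0, "ry": 0, "rz": 0, "hand": 1}
  ],
  "squeeze": 60
}}

```text
t: 39.4
ee_pos: [0.5042, 0.1139, 0.053]
tcp_rot: [-3.141, -0.001, -0.001]
force: [-2.7, -0.3, 7.1]
finger_gap: 0.152
grip_force: 60.1
```

>>> {"name": "move_arm", "arguments": {
  "plan": [
    {"x": 0, "y": 0.01, "z": 0, "rx": 0, "ry": 0, "rz": 0, "hand": 1},
    {"x": 0, "y": 0.018, "z": 0, "rx": 0, "ry": 0, "rz": 0, "hand": 1},
    {"x": 0, "y": 0.018, "z": 0, "rx": 0, "ry": 0, "rz": 0, "hand": 1},
    {"x": 0, "y": 0.018, "z": 0, "rx": 0, "ry": 0, "rz": 0, "hand": 1},
    {"x": 0, "y": 0.018, "z": 0, "rx": 0, "ry": 0, "rz": 0, "hand": 1},
    {"x": 0, "y": 0.018, "z": 0, "rx": 0, "ry": 0, "rz": 0, "hand": 1},
    {"x": 0, "y": 0, "z": 0, "rx": 0, "ry": 0, "rz": 0, "hand": 1}
  ]
}}

```text
t: 40.28
ee_pos: [0.5045, 0.0122, 0.0529]
tcp_rot: [3.141, -0.002, 0.002]
force: [0.3, -9.8, 7.0]
finger_gap: 0.153
grip_force: 60.4
```

>>> {"name": "move_arm", "arguments": {
  "plan": [
    {"x": 0, "y": 0.018, "z": 0, "rx": 0, "ry": 0, "rz": 0, "hand": 1},
    {"x": 0, "y": 0.02, "z": 0, "rx": 0, "ry": 0, "rz": 0, "hand": 1},
    {"x": 0, "y": 0.02, "z": 0, "rx": 0, "ry": 0, "rz": 0, "hand": 1},
    {"x": 0, "y": 0.02, "z": 0, "rx": 0, "ry": 0, "rz": 0, "hand": 1},
    {"x": 0, "y": 0.02, "z": 0, "rx": 0, "ry": 0, "rz": 0, "hand": 1},
    {"x": 0, "y": 0.02, "z": 0, "rx": 0, "ry": 0, "rz": 0, "hand": 1},
    {"x": 0, "y": 0.02, "z": 0, "rx": 0, "ry": 0, "rz": 0, "hand": 1},
    {"x": 0, "y": 0.015, "z": 0, "rx": 0, "ry": 0, "rz": 0, "hand": 1},
    {"x": 0, "y": 0, "z": 0, "rx": 0, "ry": 0, "rz": 0, "hand": 1}
  ]
}}

```text
t: 41.4
ee_pos: [0.5047, -0.14, 0.0529]
tcp_rot: [3.141, -0.0, 0.002]
force: [-0.4, -6.2, 8.4]
finger_gap: 0.149
grip_force: 60.5
```

>>> {"name": "move_arm", "arguments": {
  "plan": [
    {"x": 0, "y": 0.006, "z": 0, "rx": 0, "ry": 0, "rz": 0, "hand": 1},
    {"x": 0, "y": 0.005, "z": 0, "rx": 0, "ry": 0, "rz": 0, "hand": 1},
    {"x": 0, "y": 0.003, "z": 0, "rx": 0, "ry": 0, "rz": 0, "hand": 1},
    {"x": 0, "y": 0, "z": 0, "rx": 0, "ry": 0, "rz": 0, "hand": 1}
  ]
}}

```text
t: 41.9
ee_pos: [0.505, -0.1513, 0.053]
tcp_rot: [-3.14, -0.003, -0.001]
force: [-0.2, 10.3, 12.0]
finger_gap: 0.149
grip_force: 61.2
```

>>> {"name": "move_arm", "arguments": {
  "plan": [
    {"x": 0, "y": 0.002, "z": 0, "rx": 0, "ry": 0, "rz": 0, "hand": 1},
    {"x": 0, "y": 0.001, "z": 0, "rx": 0, "ry": 0, "rz": 0, "hand": 1},
    {"x": 0, "y": 0, "z": 0, "rx": 0, "ry": 0, "rz": 0, "hand": 1}
  ]
}}

```text
t: 42.28
ee_pos: [0.505, -0.1537, 0.0529]
tcp_rot: [-3.139, -0.004, -0.001]
force: [-0.9, 12.9, 14.3]
finger_gap: 0.149
grip_force: 61.4
```

>>> {"name": "move_arm", "arguments": {
  "plan": [
    {"x": 0, "y": 0.002, "z": 0, "rx": 0, "ry": 0, "rz": 0, "hand": 1},
    {"x": 0, "y": 0.002, "z": 0, "rx": 0, "ry": 0, "rz": 0, "hand": 1},
    {"x": 0, "y": 0, "z": 0, "rx": 0, "ry": 0, "rz": 0, "hand": 1}
  ]
}}

```text
t: 42.65
ee_pos: [0.505, -0.1539, 0.0529]
tcp_rot: [-3.135, -0.009, 0.001]
force: [-2.0, 36.9, 24.6]
finger_gap: 0.149
grip_force: 63.1
```

>>> {"name": "move_arm", "arguments": {
  "plan": [
    {"x": 0, "y": -0.003, "z": 0, "rx": 0, "ry": 0, "rz": 0, "hand": 1},
    {"x": 0, "y": 0, "z": 0, "rx": 0, "ry": 0, "rz": 0, "hand": 0.4},
    {"x": 0, "y": 0, "z": 0, "rx": 0, "ry": 0, "rz": 0, "hand": 0.4},
    {"x": 0, "y": 0, "z": -0.05, "rx": 0, "ry": 0, "rz": 0, "hand": 0.4},
    {"x": 0, "y": 0, "z": -0.05, "rx": 0, "ry": 0, "rz": 0, "hand": 0.4},
    {"x": 0.044, "y": 0.025, "z": 0, "rx": 0, "ry": 0, "rz": 0, "hand": 1},
    {"x": 0.044, "y": 0.026, "z": 0, "rx": 0, "ry": 0, "rz": 0, "hand": 1},
    {"x": 0, "y": 0, "z": 0, "rx": 0, "ry": 0, "rz": 0, "hand": 1},
    {"x": 0, "y": 0, "z": 0, "rx": 0, "ry": 0, "rz": 0, "hand": 1}
  ]
}}

```text
t: 43.78
ee_pos: [0.5914, -0.2081, 0.1518]
tcp_rot: [-3.141, -0.0, 0.002]
force: [-0.1, 0.2, 0.6]
finger_gap: -0.001
grip_force: 0.0
```

```bash
python3 - <<'E'
from h import *
for n in ['scene','side']:
    f=env.grab_frame(n); W=cloud(f); print(n,[r for r in reds(f)])
    m=(W[...,2]>.047)&(W[...,2]<.062)&(np.abs(W[...,0]-.5)<.09)&(W[...,1]>-.18)&(W[...,1]<-.12)
    g=np.load(f'pics/{n}0.npy',allow_pickle=True).item(); V=cloud(g)
    k=(V[...,2]>.047)&(V[...,2]<.062)&(np.abs(V[...,0]-.5)<.09)&(V[...,1]>-.18)&(V[...,1]<-.12)
    print('now',np.median(W[m],0),'start',np.median(V[k],0))
    print(bars(f))
print(env.get_state()['ee_pos'],env.get_state()['finger_gap'])
E
```

```text
scene [(array([454., 214.]), np.int32(68), array([ 0.938, -0.273,  0.088]), array([ 0.928, -0.277,  0.064]), array([ 0.949, -0.265,  0.109])), (array([350., 234.]), np.int32(47), array([ 0.589, -0.209,  0.085]), array([ 0.579, -0.221,  0.078]), array([ 0.604, -0.193,  0.089]))]
now [ 0.49961807 -0.15884451  0.05409975] start [ 0.50134226 -0.15655406  0.05362319]
[]
side [(array([257., 117.]), np.int32(56), array([ 0.937, -0.262,  0.089]), array([ 0.928, -0.273,  0.07 ]), array([ 0.948, -0.254,  0.109])), (array([350., 150.]), np.int32(20), array([ 0.593, -0.202,  0.087]), array([ 0.585, -0.211,  0.083]), array([ 0.602, -0.19 ,  0.089]))]
now [ 0.50155351 -0.14942704  0.05383965] start [ 0.49998495 -0.14746443  0.05423444]
[(0.453, -0.257, 0.052, 0.045, 0.01, -90.0, 38, [402.0, 164.0])]
[ 0.59142037 -0.2077051   0.15220772] 0.00021449491198356513
```

>>> {"name": "move_arm", "arguments": {
  "plan": [
    {"x": 0.002, "y": -0.003, "z": 0.03, "rx": 0, "ry": 0, "rz": 0, "hand": 1},
    {"x": 0, "y": 0, "z": 0.012, "rx": 0, "ry": 0, "rz": 0, "hand": 1},
    {"x": 0, "y": 0, "z": 0.006, "rx": 0, "ry": 0, "rz": 0, "hand": 1},
    {"x": 0, "y": 0, "z": 0.006, "rx": 0, "ry": 0, "rz": 0, "hand": 1},
    {"x": 0, "y": 0, "z": 0.005, "rx": 0, "ry": 0, "rz": 0, "hand": 1},
    {"x": 0, "y": 0, "z": 0, "rx": 0, "ry": 0, "rz": 0, "hand": 1},
    {"x": 0, "y": 0, "z": 0, "rx": 0, "ry": 0, "rz": 0, "hand": 1}
  ]
}}

```text
t: 44.75
ee_pos: [0.5943, -0.2052, 0.0935]
tcp_rot: [3.141, 0.001, 0.0]
force: [-0.2, 0.5, -0.3]
finger_gap: 0.003
grip_force: 0.0
```

>>> {"name": "move_arm", "arguments": {
  "plan": [
    {"x": 0, "y": 0, "z": 0.002, "rx": 0, "ry": 0, "rz": 0, "hand": 1},
    {"x": 0, "y": 0, "z": 0.002, "rx": 0, "ry": 0, "rz": 0, "hand": 1},
    {"x": 0, "y": 0, "z": 0, "rx": 0, "ry": 0, "rz": 0, "hand": 1}
  ]
}}

```text
t: 45.12
ee_pos: [0.5946, -0.2054, 0.0917]
tcp_rot: [-3.141, -0.001, -0.003]
force: [-12.7, 5.3, 41.8]
finger_gap: -0.001
grip_force: 20.7
```

Solid stop at 42 N. I'm retracting and checking.

>>> {"name": "move_arm", "arguments": {
  "plan": [
    {"x": 0, "y": 0, "z": -0.02, "rx": 0, "ry": 0, "rz": 0, "hand": 1},
    {"x": 0, "y": 0, "z": -0.05, "rx": 0, "ry": 0, "rz": 0, "hand": 1},
    {"x": 0, "y": 0, "z": -0.05, "rx": 0, "ry": 0, "rz": 0, "hand": 1},
    {"x": -0.04, "y": -0.05, "z": 0, "rx": 0, "ry": 0, "rz": 0, "hand": 1},
    {"x": -0.04, "y": -0.05, "z": 0, "rx": 0, "ry": 0, "rz": 0, "hand": 1},
    {"x": 0, "y": 0, "z": 0, "rx": 0, "ry": 0, "rz": 0, "hand": 0.3},
    {"x": 0, "y": 0, "z": 0, "rx": 0, "ry": 0, "rz": 0, "hand": 0.3}
  ]
}}

```text
t: 46.0
ee_pos: [0.5166, -0.1077, 0.2099]
tcp_rot: [3.141, 0.002, 0.002]
force: [1.1, -0.4, -0.1]
finger_gap: 0.414
grip_force: 0.0
```

```bash
python3 - <<'E'
from h import *
for n in ['scene','side','wrist']:
    f=env.grab_frame(n); W=cloud(f); print(n,[r[2] for r in reds(f)])
    m=(W[...,2]>.047)&(W[...,2]<.062)&(np.abs(W[...,0]-.5)<.09)&(W[...,1]>-.18)&(W[...,1]<-.12)
    print(np.median(W[m],0),cv2.minAreaRect(W[m][:,:2].astype(np.float32)))
save('wrist4',f,1.25); print(env.get_state()['t'])
E
```

```text
scene [array([ 0.937, -0.273,  0.087]), array([ 0.59 , -0.209,  0.069])]
[ 0.50088736 -0.15818214  0.05349045] ((0.5035721659660339, -0.15457308292388916), (0.1055484339594841, 0.01947757788002491), 1.5773788690567017)
side [array([ 0.938, -0.261,  0.093]), array([ 0.594, -0.201,  0.071])]
[ 0.5016537  -0.14949943  0.05422475] ((0.5032619833946228, -0.15116553008556366), (0.02225721813738346, 0.10663007199764252), 87.83136749267578)
wrist [array([ 0.594, -0.202,  0.07 ])]
[ 0.51051381 -0.15292339  0.0552662 ] ((0.5057716369628906, -0.15457065403461456), (0.10423386096954346, 0.015817247331142426), 0.18750682473182678)
46.15
```

View pics/wrist4.png

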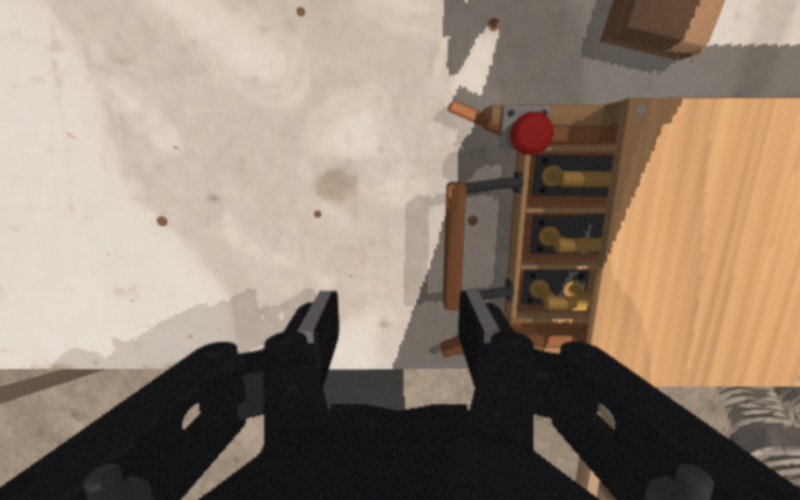

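The picture shows the tray home with its grip at (455,245). The red head is down at (532,133), its top at 0.070 m, and the handles I can see are seated. I'm handing in.

```bash
python3 -c "
from workcell import env
print(env.sign_off())"
```

```text
the job is handed in; nothing more can be done
None
```

The job is handed in: all six handles sit in compartments of their own size, the tray is fully home in the dock, and the lock is pressed down to its stop; sign-off returned no verdict.

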